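# Stow the oil bottle in the bench rack and shut the retaining bar

## Robot

A 6-joint arm with a two-finger parallel gripper is mounted at the origin on a cart in front of the work surface, level with it; the furniture and walls round the work are solid. World frame = base frame: x ahead of the robot, y to its left, z up, the work surface at z = 0. Lengths are in m, angles in rad, forces in N, time in s.
With the tool pointing down it reaches from about 0.3 to 0.775 m from the base axis. Payload 14.6 kg.
Tool frame: the origin (TCP) lies midway between the tips of the shut fingers; the grasp point (between the pads) lies 19 mm behind it; z points along the fingers, y is the line along which they close (so a half turn about z gives the same grasp; the last joint's range is limited). The gripper opens to 85 mm and grips with 20 to 120 N. Pads are 22 mm wide; open, the fingers measure 114 mm over their backs; the gripper's body (76 mm by 85 mm) begins 54 mm behind the grasp point. The pads swing forward as they close: fully open they stand 13 mm farther back than shut.
Start: joints at [1.123, 0.3, 1.521, -0, 1.321, -0.067], TCP at [0.204, 0.511, 0.231] pointing down, gripper open.
Joint ranges: [-3.03, 3.03], [-0.79, 2.21], [0.23, 2.52], [-1.04, 4.18], [0, 3.07], [-2.55, 2.55]. Speed limits (rad/s): [2.22, 2.22, 2.57, 3.14, 3.14, 3.14].

## Interface

Orientations are given as [roll, pitch, yaw] about the fixed x, y, z axes, in that order (R = Rz(yaw) Ry(pitch) Rx(roll)).
In Python, from cell import env, vision gives the robot as it stands.
- The arm moves only by the tool move_arm, never from a script. Its argument "commands" is a list of rows, each an object of numbers: "x", "y", "z": the shift along the tool's x, y, z in units of 30 mm (1.0 is 30 mm); "wx", "wy", "wz": the turn, a rotation vector about the tool's x, y, z in units of 5 degrees (1.0 is 5 degrees). A call has 1 to 20 rows; each row is the pose to reach, as a shift and turn from the pose commanded when the call began, along the tool's axes at that moment; what a row does not reach only later rows make up. A row lasts 1/10 s, in which the tool goes at most 50 mm and 8.59 degrees, less where a joint would pass 70% of its speed; a pose out of reach is approached as far as the arm can. A call with a gripper value outside its range is refused whole. "claw" is the closure in counts, from 0 (fully open) to 255 (shut), set as the call begins (left out, the last holds). The fingers move at their own pace and stop on an object; the grip force is fixed at half the most. Time passes only in rows, so rows that repeat a pose let the fingers close. It gives the time, the measured TCP pose, the force, the opening and the grip force at its end, in the units of the state.
- env.get_state(): the state, without advancing time (a new reading comes with each control period).
- vision.grab_frame(name): name is "scene" or "top"; returns a dict with "img" (480x640x3 uint8, red, green, blue), "fx", "fy", "cx", "cy" (pixels), "rvec" (rotation vector, rad) and "tvec" (3), from world to camera coordinates, as OpenCV has them. Camera axes: x right, y down, z forward; pixel columns grow to the right and rows downward; lengths in m; the calibration is good to about 2 mm. A picture is of the moment at which its call begins. There is no depth.
- env.finish_job(): hands the job in; it is judged then, once.
The state is a dict: "clock": time; "joint_positions": joint angles; "joint_vel": joint speeds; "effort": joint torques, N m; "tool_pos": TCP position; "tool_rot": TCP orientation; "wrist_force": force on the tool from outside, world axes, zero at the start; "torque": the same for the moment, N m; "gripper_width": opening from 0.0 (shut) to 1.0 (fully open); "grasp_force": force on a finger pad.
Only numpy, scipy, OpenCV 4.12 (cv2) and the standard library are available. Lean on these libraries where they do the work, as an engineer would, in place of code of your own. Each camera call takes 0.05 s, during which the arm holds its last target. There are 200 camera calls.

## Task

Put the oil bottle that stands on the open bench away in the bottle rack without picking it up: swing the rack's retaining bar out of the way, gently push the bottle low on its body so that it slides upright over the bench into the empty bay, right home against the back wall, then push the bar fully shut across both bottles. Only push with the fingers - never pinch, lift or tip a bottle - and leave the bottle already in the rack and everything else on the bench where they are.

Things in the scene. Friction and masses are not known exactly. Their poses are not given: they have to be found in the camera images.
- rack: two-bay bottle rack of grey 3 mm sheet steel, screwed down, 155 mm wide, open at the front, no floor: bottles slide in standing on the bench. Origin on the bench at the back wall's inner face, over the divider's middle; +x points into the rack, +y left as one looks in, z up. Back wall 75 mm high; cheeks and divider 55 mm high, reaching from x = 0 to -44 mm (left cheek to -56 mm, flared outwards)
- bay_home (a point): where the centre of the oil bottle's underside is when it stands fully home in the empty left bay: (-27.5, +35, 0) mm in the rack's frame. This bay is 64 mm wide inside, from y = +3 to +67 mm; the right bay, y = -55 to -2 mm, holds the glue bottle
- gate (a joint): swing of the retaining bar on its upright pin at the rack's right front corner: 0 = fully shut across both bays against its stop, positive = open (anticlockwise from above), to 2.0 rad. It starts partly open, in the way of the empty bay. Stiff: about 1 N at the peg moves it and it stays where it is left. At 1.35 rad or more a bottle and the hand behind it pass freely
- hinge_pin (a point): the axis of the bar's upright hinge pin, at (-64, -68, 80) mm in the rack's frame. The bar is a flat steel strip 5 mm thick, 71 to 89 mm above the bench, its free end 158 mm from this axis; shut, its inner face stands 62 mm from the back wall, so it shuts only if the oil bottle is home
- gate_peg (a point): middle of the black rubber push peg standing up near the bar's free end, 140 mm from the hinge axis: 13 mm thick, from 93 to 138 mm above the bench, this point at 115 mm; swings with the bar. Bar shut: peg at (-64, +72, 115) mm in the rack's frame
- oil_bottle: the taller bottle, alone on the open bench before the rack: round, 55 mm across, 134 mm tall with its screw cap, 0.2 to 0.35 kg. Origin: centre of its underside, z up. Pushed below about 25 mm above the bench it slides; higher it may tip. A gripper's body overhangs its fingertips: lean the hand back, or it meets the upper part of the bottle first
- glue_bottle: the shorter white bottle already standing in the right bay: 46 mm across, 109 mm tall. Origin: centre of its underside. To be left alone
- tape_measure: tape measure standing on the bench behind the rack, 35 x 75 x 67 mm, origin centre of underside; to be left alone
- big_bolt: hexagon bolt lying on the bench left of the rack, 31 x 112 x 27 mm, origin centre of underside; to be left alone
- bearing: ball bearing lying flat on the bench right of the rack, 52 mm across, 15 mm high, origin centre of underside; to be left alone
- pliers: pliers lying on the bench at the left, 198 x 61 x 13 mm, origin centre of underside; to be left alone
Not all that is in view belongs to the job. Of the things that look like the oil_bottle, the smallest one is meant.

How it is judged:
By the outcome, as a careful person would: the job done as asked, in the order asked, and still so for the second after the job is handed in, with the robot touching nothing.
It also fails if it takes over 72 s, if anything falls off the work surface, if the arm or the gripper's body presses on something with over 40 N, if the wrist force passes 120 N, or if a joint passes its speed limit or range.

## Working session

There is one attempt and no reset: what is moved stays moved. The work goes in short steps, Python scripts to look and compute and a tool call to move; the robot and the scene stay as the last step left them, time stands still between calls to the robot, and variables do not carry over. Pictures are saved under pics/ and viewed, at most 10 in all, crops included, and the job is handed in when it is done.

Besides the shell and the picture viewer there is one more tool, called after "Call:" as name(argument=value, ...), one argument or row to a line, values as JSON. move_arm: Moves the arm, as the interface text tells. Its arguments: {"type":"object","properties":{"commands":{"type":"array","items":{"type":"object","properties":{"x":{"type":"number"},"y":{"type":"number"},"z":{"type":"number"},"wx":{"type":"number"},"wy":{"type":"number"},"wz":{"type":"number"}}}},"claw":{"type":"number"}},"required":["commands"]}

```bash
mkdir -p pics; cat > h.py <<'E'
import numpy as np, cv2
from cell import env, vision
from scipy.spatial.transform import Rotation as R
def grab(n,save=None):
    f=vision.grab_frame(n)
    if save: cv2.imwrite(save,f["img"][:,:,::-1])
    return f
def K(f): return np.array([[f["fx"],0,f["cx"]],[0,f["fy"],f["cy"]],[0,0,1]])
def ray(f,u,v):
    M=cv2.Rodrigues(np.array(f["rvec"],float))[0]; t=np.array(f["tvec"],float).ravel()
    d=M.T@np.linalg.inv(K(f))@[u,v,1]; return -M.T@t,d
def onz(f,u,v,z):
    o,d=ray(f,u,v); return o+d*(z-o[2])/d[2]
def proj(f,p):
    return cv2.projectPoints(np.array(p,float).reshape(-1,3),np.array(f["rvec"],float),np.array(f["tvec"],float),K(f),None)[0].reshape(-1,2)
def st():
    s=env.get_state(); print({k:np.round(s[k],3).tolist() for k in("clock","joint_positions","tool_pos","tool_rot","wrist_force","gripper_width")}); return s
E
python3 - <<'E'
from h import *
st()
for n in("scene","top"):
    f=grab(n,f"pics/{n}0.png"); print(n,ray(f,320,240),f["fx"])
E
```

```text
{'clock': 0.0, 'joint_positions': [1.123, 0.301, 1.522, -0.0, 1.321, -0.067], 'tool_pos': [0.204, 0.51, 0.231], 'tool_rot': [-3.14, -0.0, 2.761], 'wrist_force': [-0.993, -0.1, 0.211], 'gripper_width': 0.999}
scene (array([ 0.20867345, -0.49721024,  0.84813415]), array([ 0.29549451,  0.64546418, -0.70435383])) 532.0885316022276
top (array([0.40833667, 0.17987263, 1.50397911]), array([ 0.11417511,  0.01201773, -0.99345941])) 557.9738515860698
```

View pics/scene0.png

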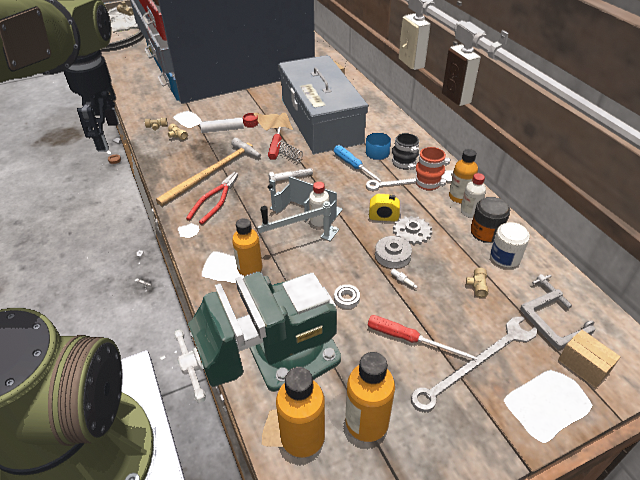

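View pics/top0.png

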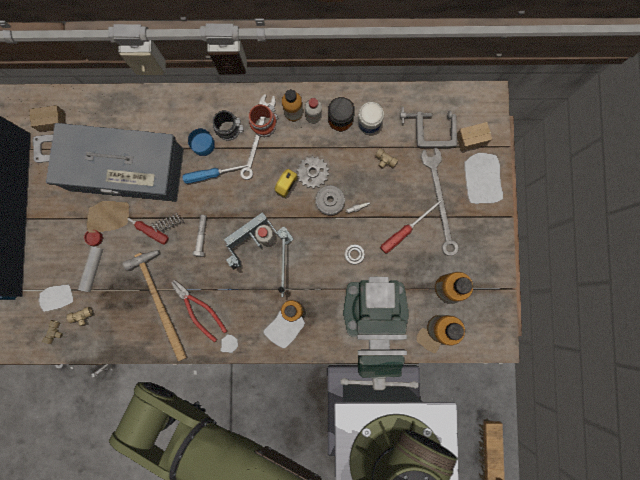

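The scene view shows the oil bottle at about (247,247) and the rack with the glue bottle at (318,205). The top view shows the oil bottle's cap at (292,311), the hinge near (284,234), the peg near (282,291) and the rack around (250,240). I'll zoom in on both views.

```bash
python3 - <<'E'
from h import *
a=cv2.imread("pics/top0.png")[200:340,210:330]; b=cv2.imread("pics/scene0.png")[160:300,210:350]
a=cv2.resize(a,None,fx=4,fy=4,interpolation=2)[:560]; b=cv2.resize(b,None,fx=4,fy=4,interpolation=2)
cv2.imwrite("pics/crop_t.png",a); cv2.imwrite("pics/crop_s.png",b)
E
```

```text
(no output)
```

View pics/crop_t.png

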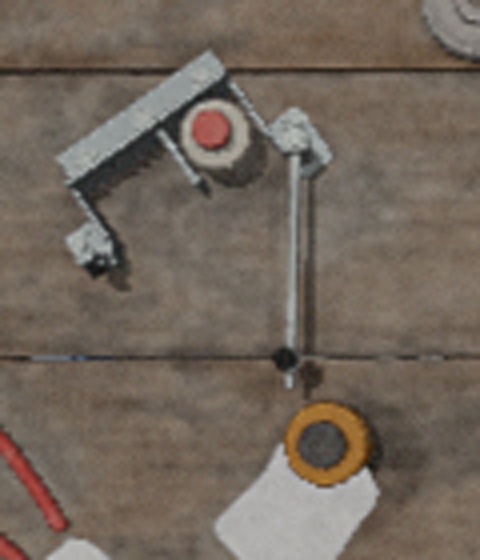

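View pics/crop_s.png

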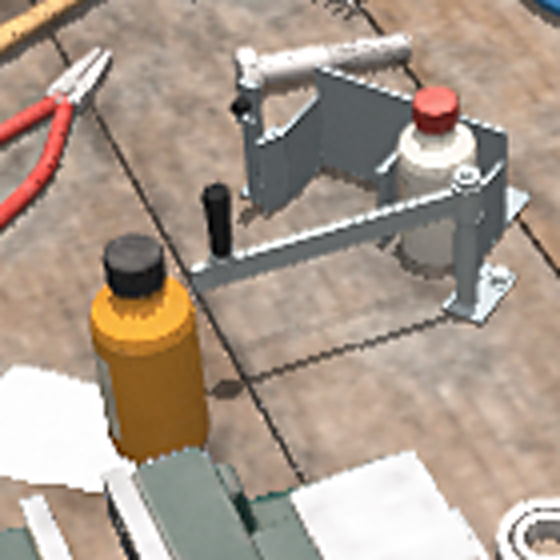

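The crops show the hinge top at top-crop (294,130), the peg top at (286,358), the bottle cap at (323,444), the divider front at (205,190) and the glue cap at (211,128). In the scene crop the peg top is at (216,190), the back-wall top corners are at (318,70) and (505,130), and the hinge is at (467,175).

```bash
python3 - <<'E'
from h import *
T=grab("top");S=grab("scene")
t=lambda u,v:(210+(u-1.5)/4,200+(v-1.5)/4); s=lambda u,v:(210+(u-1.5)/4,160+(v-1.5)/4)
for n,p,z in [("hinge",(294,128),.092),("peg",(286,357),.138),("barend",(289,387),.089),("cap",(323,444),.134),("glue",(211,128),.109),("divfront",(207,190),.055),
 ("wallL",(57,160),.075),("wallLi",(75,183),.075),("wallR",(210,52),.075),("wallRi",(230,75),.075)]:
    print("T",n,np.round(onz(T,*t(*p),z),4))
for n,p,z in [("hinge",(467,175),.092),("peg",(217,188),.138),("barend",(195,275),.089),("cap",(135,248),.134),("glue",(437,97),.109),("wallL",(318,70),.075),("wallR",(506,130),.075)]:
    print("S",n,np.round(onz(S,*s(*p),z),4))
E
```

```text
T hinge [0.5926 0.291  0.092 ]
T peg [0.4456 0.2919 0.138 ]
T barend [0.428  0.2939 0.089 ]
T cap [0.3926 0.2694 0.134 ]
T glue [0.5907 0.3421 0.109 ]
T divfront [0.5569 0.3507 0.055 ]
T wallL [0.5748 0.4454 0.075 ]
T wallLi [0.5598 0.4336 0.075 ]
T wallR [0.6448 0.347  0.075 ]
T wallRi [0.6297 0.3339 0.075 ]
S hinge [0.5863 0.2918 0.092 ]
S peg [0.445  0.2898 0.138 ]
S barend [0.4265 0.285  0.089 ]
S cap [0.3937 0.2697 0.134 ]
S glue [0.5913 0.3405 0.109 ]
S wallL [0.5568 0.4323 0.075 ]
S wallR [0.6316 0.335  0.075 ]
```

```bash
cat >> h.py <<'E'
def down(yaw,lean=0,az=0):
    "tool down with yaw deg; leaned so fingers point toward azimuth az deg by lean deg"
    a=np.deg2rad(az); ax=np.array([-np.sin(a),np.cos(a),0])
    return R.from_rotvec(-np.deg2rad(lean)*ax)*R.from_euler("xyz",[180,0,yaw],degrees=True)
def rows(targets,s=None):
    s=s or st(); R0=R.from_euler("xyz",s["tool_rot"]); p0=np.array(s["tool_pos"])
    for p,r in targets:
        d=R0.inv().apply(np.array(p)-p0)/.03
        w=(R0.inv()*(r or R0)).as_rotvec(degrees=True)/5
        print(np.round(d,2),np.round(w,2), "rows>=",max(np.linalg.norm(d)*.03/.05,np.linalg.norm(w)*5/8.59).round(1))
E
python3 - <<'E'
from h import *
print(down(-143,40,37).as_matrix().round(2))
d=down(-162.5); rows([([.455,.340,.231],d),([.455,.340,.108],d)])
E
```

```text
[[-0.61 -0.6   0.51]
 [-0.46  0.8   0.39]
 [-0.64  0.   -0.77]]
{'clock': 0.2, 'joint_positions': [1.123, 0.3, 1.521, -0.0, 1.321, -0.067], 'tool_pos': [0.204, 0.51, 0.231], 'tool_rot': [-3.141, -0.0, 2.761], 'wrist_force': [-0.177, -1.425, 0.588], 'gripper_width': 1.0}
[-9.87 -2.17 -0.  ] [-0.01 -0.   -7.86] rows>= 6.1
[-9.87 -2.17  4.1 ] [-0.01 -0.   -7.86] rows>= 6.5
```

Call:
move_arm(
  claw=255,
  commands=[
    {"x": -9.87,"y": -2.17,"wz": -7.86},
    {"x": -9.87,"y": -2.17,"wz": -7.86},
    {"x": -9.87,"y": -2.17,"wz": -7.86},
    {"x": -9.87,"y": -2.17,"wz": -7.86},
    {"x": -9.87,"y": -2.17,"wz": -7.86},
    {"x": -9.87,"y": -2.17,"wz": -7.86},
    {"x": -9.87,"y": -2.17,"wz": -7.86},
    {"x": -9.87,"y": -2.17,"wz": -7.86},
    {"x": -9.87,"y": -2.17,"wz": -7.86},
    {"x": -9.87,"y": -2.17,"wz": -7.86},
    {"x": -9.87,"y": -2.17,"z": 1.5,"wz": -7.86},
    {"x": -9.87,"y": -2.17,"z": 3,"wz": -7.86},
    {"x": -9.87,"y": -2.17,"z": 4.1,"wz": -7.86},
    {"x": -9.87,"y": -2.17,"z": 4.1,"wz": -7.86},
  ],
)

```text
validation failed for argument at $.co...
```

```bash
python3 - <<'E'
from h import *
s=st(); f=grab("scene"); c=f["img"][130:290,180:380,::-1]; cv2.imwrite("pics/s1.png",cv2.resize(c,None,fx=3,fy=3,interpolation=2))
H=np.array([.586,.290]); 
# arc: finger radius .136 from hinge, offset behind peg 21mm, bar dir angle a
T=[]
for a in (180,190,200,208,215,220):
    r=np.deg2rad(a); u=np.array([np.cos(r),np.sin(r)]); t=np.array([-u[1],u[0]])
    p=H+.136*u-t*.021; T.append(([*p,.108],None))
rows(T,s)
E
```

```text
{'clock': 0.2, 'joint_positions': [1.123, 0.3, 1.521, -0.0, 1.321, -0.067], 'tool_pos': [0.204, 0.51, 0.231], 'tool_rot': [-3.141, -0.0, 2.761], 'wrist_force': [-0.177, -1.425, 0.588], 'gripper_width': 1.0}
[-10.07  -3.13   4.1 ] [0. 0. 0.] rows>= 6.8
[-10.32  -3.89   4.1 ] [0. 0. 0.] rows>= 7.1
[-10.7   -4.59   4.1 ] [0. 0. 0.] rows>= 7.4
[-11.08  -5.1    4.1 ] [0. 0. 0.] rows>= 7.7
[-11.48  -5.5    4.1 ] [0. 0. 0.] rows>= 8.0
[-11.78  -5.76   4.1 ] [0. 0. 0.] rows>= 8.2
```

View pics/s1.png

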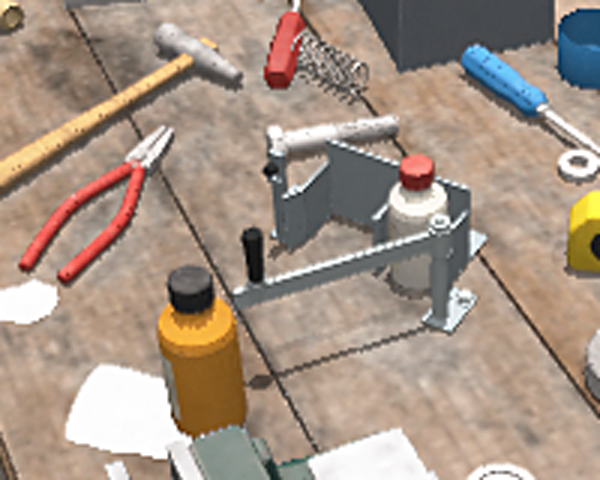

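The move was refused, so nothing has moved and the picture is unchanged. I'll try one full row to learn the format.

Call:
move_arm(
  claw=255,
  commands=[
    {"x": -9.87,"y": -2.17,"z": 0,"wx": 0,"wy": 0,"wz": -7.86},
  ],
)

```text
clock: 0.35
tool_pos: [0.24, 0.4865, 0.231]
tool_rot: [-3.142, -0.001, 2.9]
wrist_force: [1.7, 1.4, 0.3]
gripper_width: 0.859
grasp_force: 0.0
```

All six keys are needed in each row.

```bash
python3 - <<'E'
from h import *
d=down(-162.5); rows([([.455,.340,.231],d),([.455,.340,.108],d)])
E
```

```text
{'clock': 0.35, 'joint_positions': [1.045, 0.283, 1.543, 0.001, 1.316, -0.285], 'tool_pos': [0.24, 0.486, 0.231], 'tool_rot': [-3.142, -0.001, 2.9], 'wrist_force': [1.708, 1.445, 0.349], 'gripper_width': 0.859}
[-8.13 -3.02 -0.  ] [ 0.   -0.01 -6.27] rows>= 5.2
[-8.13 -3.02  4.1 ] [ 0.   -0.01 -6.27] rows>= 5.8
```

Call:
move_arm(
  claw=255,
  commands=[
    {"x": -8.13,"y": -3.02,"z": 0,"wx": 0,"wy": 0,"wz": -6.3},
    {"x": -8.13,"y": -3.02,"z": 0,"wx": 0,"wy": 0,"wz": -6.3},
    {"x": -8.13,"y": -3.02,"z": 0,"wx": 0,"wy": 0,"wz": -6.3},
    {"x": -8.13,"y": -3.02,"z": 0,"wx": 0,"wy": 0,"wz": -6.3},
    {"x": -8.13,"y": -3.02,"z": 0,"wx": 0,"wy": 0,"wz": -6.3},
    {"x": -8.13,"y": -3.02,"z": 0,"wx": 0,"wy": 0,"wz": -6.3},
    {"x": -8.13,"y": -3.02,"z": 0,"wx": 0,"wy": 0,"wz": -6.3},
    {"x": -8.13,"y": -3.02,"z": 0,"wx": 0,"wy": 0,"wz": -6.3},
    {"x": -8.13,"y": -3.02,"z": 0,"wx": 0,"wy": 0,"wz": -6.3},
    {"x": -8.13,"y": -3.02,"z": 1.4,"wx": 0,"wy": 0,"wz": -6.3},
    {"x": -8.13,"y": -3.02,"z": 2.8,"wx": 0,"wy": 0,"wz": -6.3},
    {"x": -8.13,"y": -3.02,"z": 4.1,"wx": 0,"wy": 0,"wz": -6.3},
    {"x": -8.13,"y": -3.02,"z": 4.1,"wx": 0,"wy": 0,"wz": -6.3},
  ],
)

```text
clock: 1.65
tool_pos: [0.4541, 0.3377, 0.1039]
tool_rot: [-3.139, -0.008, -2.834]
wrist_force: [1.2, 0.1, 0.5]
gripper_width: 0.004
grasp_force: 0.0
```

```bash
python3 - <<'E'
from h import *
s=st(); f=grab("scene"); c=f["img"][130:290,180:380,::-1]; cv2.imwrite("pics/s2.png",cv2.resize(c,None,fx=3,fy=3,interpolation=2))
H=np.array([.586,.290]); 
T=[]
for a in (180,190,200,208,215,220):
    r=np.deg2rad(a); u=np.array([np.cos(r),np.sin(r)]); t=np.array([-u[1],u[0]])
    p=H+.136*u-t*.021; T.append(([*p,.108],None))
rows(T,s)
E
```

```text
{'clock': 1.65, 'joint_positions': [0.575, 0.473, 1.596, 0.0, 1.08, -1.303], 'tool_pos': [0.454, 0.338, 0.104], 'tool_rot': [-3.139, -0.008, -2.834], 'wrist_force': [1.237, 0.143, 0.525], 'gripper_width': 0.004}
[ 0.4  -0.81 -0.13] [0. 0. 0.] rows>= 0.5
[ 0.69 -1.55 -0.13] [0. 0. 0.] rows>= 1.0
[ 0.85 -2.34 -0.13] [0. 0. 0.] rows>= 1.5
[ 0.88 -2.98 -0.12] [0. 0. 0.] rows>= 1.9
[ 0.83 -3.53 -0.12] [0. 0. 0.] rows>= 2.2
[ 0.75 -3.93 -0.12] [0. 0. 0.] rows>= 2.4
```

View pics/s2.png

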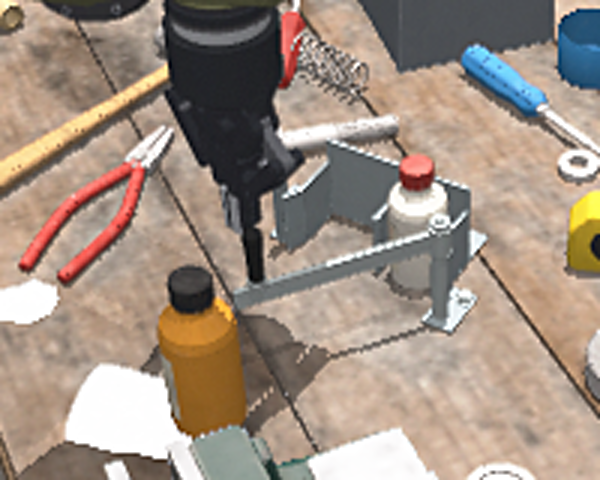

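The picture shows the closed fingers behind the peg, clear of the bottle. Now I'll swing the bar open along the arc.

Call:
move_arm(
  claw=255,
  commands=[
    {"x": 0.2,"y": -0.4,"z": -0.1,"wx": 0,"wy": 0,"wz": 0},
    {"x": 0.4,"y": -0.8,"z": -0.1,"wx": 0,"wy": 0,"wz": 0},
    {"x": 0.48,"y": -1.0,"z": -0.1,"wx": 0,"wy": 0,"wz": 0},
    {"x": 0.56,"y": -1.2,"z": -0.1,"wx": 0,"wy": 0,"wz": 0},
    {"x": 0.63,"y": -1.4,"z": -0.1,"wx": 0,"wy": 0,"wz": 0},
    {"x": 0.7,"y": -1.6,"z": -0.1,"wx": 0,"wy": 0,"wz": 0},
    {"x": 0.75,"y": -1.8,"z": -0.1,"wx": 0,"wy": 0,"wz": 0},
    {"x": 0.79,"y": -2.0,"z": -0.1,"wx": 0,"wy": 0,"wz": 0},
    {"x": 0.83,"y": -2.2,"z": -0.1,"wx": 0,"wy": 0,"wz": 0},
    {"x": 0.86,"y": -2.4,"z": -0.1,"wx": 0,"wy": 0,"wz": 0},
    {"x": 0.88,"y": -2.6,"z": -0.1,"wx": 0,"wy": 0,"wz": 0},
    {"x": 0.88,"y": -2.8,"z": -0.1,"wx": 0,"wy": 0,"wz": 0},
    {"x": 0.88,"y": -3.0,"z": -0.1,"wx": 0,"wy": 0,"wz": 0},
    {"x": 0.86,"y": -3.2,"z": -0.1,"wx": 0,"wy": 0,"wz": 0},
    {"x": 0.84,"y": -3.4,"z": -0.1,"wx": 0,"wy": 0,"wz": 0},
    {"x": 0.82,"y": -3.6,"z": -0.1,"wx": 0,"wy": 0,"wz": 0},
    {"x": 0.78,"y": -3.8,"z": -0.1,"wx": 0,"wy": 0,"wz": 0},
    {"x": 0.75,"y": -3.93,"z": -0.1,"wx": 0,"wy": 0,"wz": 0},
    {"x": 0.75,"y": -3.93,"z": -0.1,"wx": 0,"wy": 0,"wz": 0},
  ],
)

```text
clock: 3.6
tool_pos: [0.4712, 0.2186, 0.1112]
tool_rot: [-3.141, -0.0, -2.836]
wrist_force: [0.3, 0.5, -0.4]
gripper_width: 0.004
grasp_force: 0.0
```

```bash
python3 - <<'E'
from h import *
s=st()
az=37.3;u=np.array([np.cos(np.deg2rad(az)),np.sin(np.deg2rad(az))]); B=np.array([.393,.2695])
# retreat: back along +toolish (away from peg), up; go high then behind bottle
d=down(-180+az,38,az)
for z in (.25,): rows([([.47,.25,.108],None),([.47,.25,.25],None),([*(B-u*.10),.25],d)],s)
E
```

```text
{'clock': 3.6, 'joint_positions': [0.364, 0.368, 1.732, -0.0, 1.042, -1.512], 'tool_pos': [0.471, 0.219, 0.111], 'tool_rot': [-3.141, -0.0, -2.836], 'wrist_force': [0.34, 0.494, -0.398], 'gripper_width': 0.004}
[-0.28  1.01  0.11] [0. 0. 0.] rows>= 0.6
[-0.27  1.01 -4.63] [0. 0. 0.] rows>= 2.8
[ 5.11  1.27 -4.62] [-1.32 -7.53 -3.82] rows>= 5.0
```

Call:
move_arm(
  claw=177,
  commands=[
    {"x": -0.28,"y": 1.0,"z": 0,"wx": 0,"wy": 0,"wz": 0},
    {"x": -0.28,"y": 1.0,"z": 0,"wx": 0,"wy": 0,"wz": 0},
    {"x": -0.28,"y": 1.0,"z": -1.5,"wx": 0,"wy": 0,"wz": 0},
    {"x": -0.28,"y": 1.0,"z": -3.1,"wx": 0,"wy": 0,"wz": 0},
    {"x": -0.28,"y": 1.0,"z": -4.6,"wx": 0,"wy": 0,"wz": 0},
    {"x": 1,"y": 1.1,"z": -4.6,"wx": -0.3,"wy": -1.5,"wz": -0.8},
    {"x": 2,"y": 1.15,"z": -4.6,"wx": -0.55,"wy": -3,"wz": -1.6},
    {"x": 3.1,"y": 1.2,"z": -4.6,"wx": -0.8,"wy": -4.5,"wz": -2.3},
    {"x": 4.1,"y": 1.25,"z": -4.6,"wx": -1.1,"wy": -6,"wz": -3.1},
    {"x": 5.1,"y": 1.27,"z": -4.6,"wx": -1.32,"wy": -7.53,"wz": -3.82},
    {"x": 5.1,"y": 1.27,"z": -4.6,"wx": -1.32,"wy": -7.53,"wz": -3.82},
    {"x": 5.1,"y": 1.27,"z": -4.6,"wx": -1.32,"wy": -7.53,"wz": -3.82},
  ],
)

```text
clock: 4.8
tool_pos: [0.3133, 0.209, 0.2501]
tool_rot: [-3.141, 0.666, -2.49]
wrist_force: [0.8, -0.4, 0.6]
gripper_width: 0.306
grasp_force: 0.0
```

```bash
python3 - <<'E'
from h import *
s=st(); az=37.3;u=np.array([np.cos(np.deg2rad(az)),np.sin(np.deg2rad(az))]); B=np.array([.393,.2695])
f=grab("top","pics/t3.png"); g=grab("scene")
H=np.array([.586,.290])
img=f["img"]; hsv=cv2.cvtColor(img,cv2.COLOR_RGB2HSV)
m=cv2.inRange(hsv,(10,150,90),(25,255,255)); m[:,:265]=0;m[:280]=0;m[340:]=0;m[:,320:]=0
ys,xs=np.nonzero(m); print("oil mask",len(xs), xs.min(),xs.max(),ys.min(),ys.max())
c,r=cv2.minEnclosingCircle(np.c_[xs,ys].astype(np.float32)); print(c,r,onz(f,*c,.1))
d=down(-180+az,38,az)
print(d.as_matrix().round(2))
rows([([*(B-u*.085),.12],d),([*(B-u*.085),.009],d)],s)
a=cv2.resize(img[200:350,210:360,::-1],None,fx=4,fy=4,interpolation=2); cv2.imwrite("pics/t3c.png",a)
E
```

```text
{'clock': 4.8, 'joint_positions': [0.384, -0.49, 2.317, 0.261, 0.683, -1.988], 'tool_pos': [0.313, 0.209, 0.25], 'tool_rot': [-3.141, 0.666, -2.49], 'wrist_force': [0.757, -0.416, 0.56], 'gripper_width': 0.306}
oil mask 210 281 301 300 320
(291.125, 310.0) 10.320740699768066 [0.39380546 0.26976263 0.1       ]
[[-0.63 -0.61  0.49]
 [-0.48  0.8   0.37]
 [-0.62 -0.   -0.79]]
[ 2.29 -0.    3.72] [-0.    0.03  0.01] rows>= 2.6
[ 4.57 -0.    6.63] [-0.    0.03  0.01] rows>= 4.8
```

View pics/t3c.png

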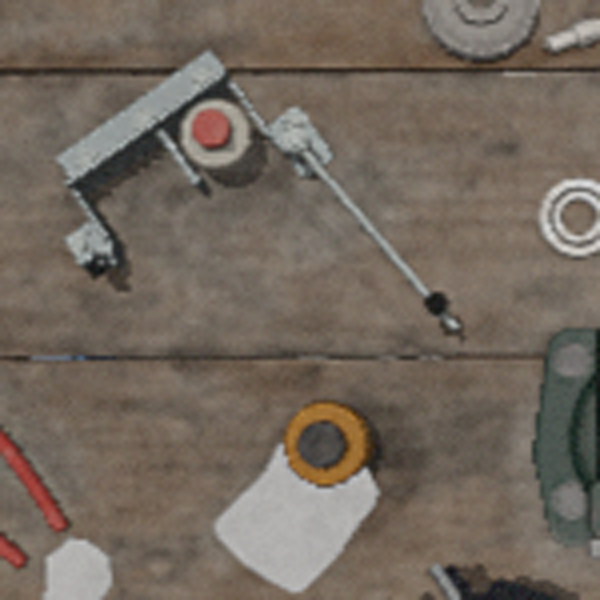

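The bar is now open to about 1.65 rad (peg at crop (435,301)), and the bottle is undisturbed at crop (323,444). I'll go down behind the bottle.

```bash
python3 - <<'E'
from h import *
s=st(); az=37.3;u=np.array([np.cos(np.deg2rad(az)),np.sin(np.deg2rad(az))]); B=np.array([.393,.2695])
d=down(-180+az,38,az)
rows([([*(B-u*.075),.12],d),([*(B-u*.068),.010],d)],s)
E
```

```text
{'clock': 4.9, 'joint_positions': [0.384, -0.485, 2.313, 0.261, 0.683, -1.988], 'tool_pos': [0.314, 0.21, 0.25], 'tool_rot': [3.141, 0.664, -2.49], 'wrist_force': [0.0, 0.06, 0.245], 'gripper_width': 0.301}
[2.05 0.   3.9 ] [0.   0.01 0.  ] rows>= 2.6
[4.12 0.   6.93] [0.   0.01 0.  ] rows>= 4.8
```

Call:
move_arm(
  claw=177,
  commands=[
    {"x": 0.7,"y": 0,"z": 1.3,"wx": 0,"wy": 0,"wz": 0},
    {"x": 1.4,"y": 0,"z": 2.6,"wx": 0,"wy": 0,"wz": 0},
    {"x": 2.05,"y": 0,"z": 3.9,"wx": 0,"wy": 0,"wz": 0},
    {"x": 2.4,"y": 0,"z": 4.4,"wx": 0,"wy": 0,"wz": 0},
    {"x": 2.75,"y": 0,"z": 4.9,"wx": 0,"wy": 0,"wz": 0},
    {"x": 3.1,"y": 0,"z": 5.4,"wx": 0,"wy": 0,"wz": 0},
    {"x": 3.45,"y": 0,"z": 5.9,"wx": 0,"wy": 0,"wz": 0},
    {"x": 3.7,"y": 0,"z": 6.3,"wx": 0,"wy": 0,"wz": 0},
    {"x": 3.9,"y": 0,"z": 6.6,"wx": 0,"wy": 0,"wz": 0},
    {"x": 4.1,"y": 0,"z": 6.9,"wx": 0,"wy": 0,"wz": 0},
    {"x": 4.1,"y": 0,"z": 6.9,"wx": 0,"wy": 0,"wz": 0},
    {"x": 4.1,"y": 0,"z": 6.9,"wx": 0,"wy": 0,"wz": 0},
  ],
)

```text
clock: 6.1
tool_pos: [0.33, 0.2488, 0.057]
tool_rot: [-3.107, 0.608, -2.493]
wrist_force: [0.4, 0.7, 0.1]
gripper_width: 0.305
grasp_force: 0.0
```

```bash
python3 - <<'E'
from h import *
s=st(); az=37.3;u=np.array([np.cos(np.deg2rad(az)),np.sin(np.deg2rad(az))]); B=np.array([.393,.2695]);G=np.array([.5547,.3926])
d=down(-180+az,38,az)
f=grab("scene");cv2.imwrite("pics/s4.png",cv2.resize(f["img"][150:350,150:400,::-1],None,fx=3,fy=3,interpolation=2))
rows([([*(B-u*.035),.010],d),([*(G-u*.045),.010],d),([*(G-u*.034),.010],d)],s)
E
```

```text
{'clock': 6.1, 'joint_positions': [0.541, 0.096, 2.416, 0.895, 0.035, -2.554], 'tool_pos': [0.33, 0.249, 0.057], 'tool_rot': [-3.107, 0.608, -2.493], 'wrist_force': [0.387, 0.746, 0.149], 'gripper_width': 0.305}
[ 0.14 -0.66  1.84] [-0.41 -0.63 -0.01] rows>= 1.2
[-5.15 -0.52  5.51] [-0.41 -0.63 -0.01] rows>= 4.5
[-5.45 -0.51  5.72] [-0.41 -0.63 -0.01] rows>= 4.8
```

View pics/s4.png

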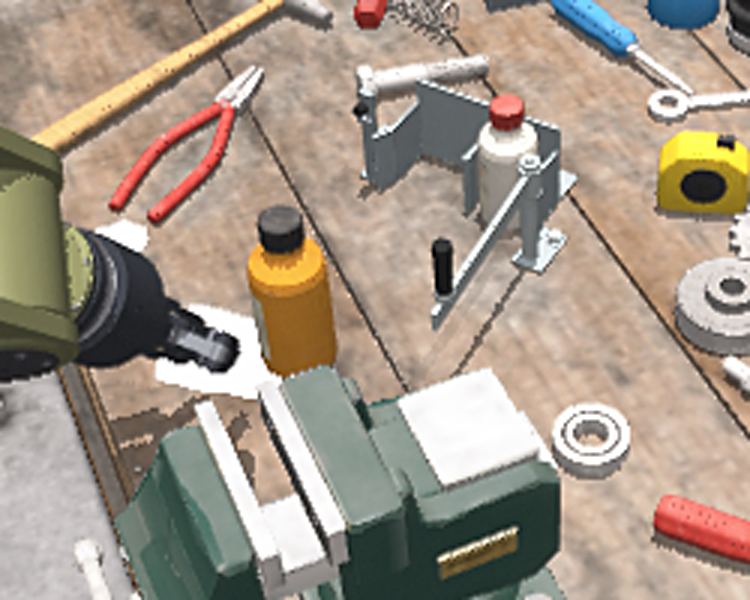

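The arm stopped short because the lean drove j5 to nearly 0 and j6 to its limit. The picture shows the fingers in the air behind the undisturbed bottle. I'll back up, and fit a quick kinematic model to choose a feasible lean.

```bash
cat > kin.py <<'E'
import numpy as np
from scipy.optimize import least_squares
from scipy.spatial.transform import Rotation as R
D=[([1.123,.3,1.521,0,1.321,-.067],[.204,.511,.231],[-3.14,0,2.761]),
([1.045,.283,1.543,.001,1.316,-.285],[.24,.4865,.231],[-3.142,-.001,2.9]),
([.575,.473,1.596,0,1.08,-1.303],[.4541,.3377,.1039],[-3.139,-.008,-2.834]),
([.364,.368,1.732,0,1.042,-1.512],[.4712,.2186,.1112],[-3.141,0,-2.836]),
([.384,-.487,2.315,.261,.683,-1.988],[.3135,.2095,.25],[3.141,.665,-2.49]),
([.541,.096,2.416,.895,.035,-2.554],[.33,.2488,.057],[-3.107,.608,-2.493])]
def fk(q,P):
    a1,z1,L2,a3,L3,dt,e,y0=P
    r=R.from_euler("z",q[0]); p=r.apply([a1,e,z1])
    r=r*R.from_euler("y",q[1]); p=p+r.apply([0,0,L2])
    r=r*R.from_euler("y",q[2]); p=p+r.apply([a3,0,L3])
    r=r*R.from_euler("z",q[3])*R.from_euler("y",q[4])
    r=r*R.from_euler("z",q[5]+y0); return p+r.apply([0,0,dt]),r
def res(P): 
    o=[]
    for q,p,e in D:
        a,r=fk(q,P); o+=[*(a-p)*1e3,*(r.inv()*R.from_euler("xyz",e)).as_rotvec()*100]
    return o
sol=min((least_squares(res,[0.05,.3,.35,0,.35,.25,s*.037,y]) for y in(-1.57,1.57,0,3.1) for s in(1,-1)),key=lambda s:s.cost)
P=sol.x
lo=np.array([-3.03,-.79,.23,-1.04,0,-2.55]);hi=np.array([3.03,2.21,2.52,4.18,3.07,2.55])
def ik(p,r,q0):
    f=lambda q:[*((fk(q,P)[0]-p)*1e3),*(fk(q,P)[1].inv()*r).as_rotvec()*300]
    s=least_squares(f,np.clip(q0,lo+.05,hi-.05),bounds=(lo+.03,hi-.03)); return s.x,np.sqrt(2*s.cost)
if __name__=="__main__":
    print(P.round(4),np.round(np.sqrt(2*sol.cost),2))
    from h import down
    B=np.array([.393,.2695]);G=np.array([.5547,.3926]);u=(G-B)/np.linalg.norm(G-B)
    for L in(25,30,34,38,42):
      for az,yo in((37,0),(37,180),(30,0),(30,180)):
        for c,z in((B-u*.05,.010),(B-u*.034,.01),(G-u*.034,.010)):
            q,e=ik(np.r_[c,z],down(-180+az+yo,L,az),[.52,.4,2.,0.2,.5,-2. if yo==0 else 1.4]); print(L,az,yo,c.round(2),q.round(2),e.round(1))
E
python3 kin.py
```

```text
[-1.0000e-04  2.2140e-01  4.2540e-01  4.1500e-02  4.4740e-01  2.4580e-01
  3.6700e-02  1.5708e+00] 1.06
25 37 0 [0.35 0.24] [ 0.47  0.27  2.3   0.49  0.16 -2.22] 0.0
25 37 0 [0.37 0.25] [ 0.47  0.3   2.26  0.44  0.17 -2.16] 0.0
25 37 0 [0.53 0.37] [ 0.54  0.61  1.72  0.12  0.38 -1.78] 0.0
25 37 180 [0.35 0.24] [0.47 0.27 2.3  0.49 0.16 0.92] 0.0
25 37 180 [0.37 0.25] [0.47 0.3  2.26 0.44 0.17 0.98] 0.0
25 37 180 [0.53 0.37] [0.54 0.61 1.72 0.12 0.38 1.36] 0.0
25 30 0 [0.35 0.24] [ 0.5   0.27  2.3   0.06  0.14 -1.65] 0.0
25 30 0 [0.37 0.25] [ 0.51  0.3   2.26  0.03  0.15 -1.62] 0.0
25 30 0 [0.53 0.37] [ 0.56  0.61  1.72 -0.05  0.38 -1.49] 0.0
25 30 180 [0.35 0.24] [0.5  0.27 2.3  0.06 0.14 1.49] 0.0
25 30 180 [0.37 0.25] [0.51 0.3  2.26 0.03 0.15 1.53] 0.0
25 30 180 [0.53 0.37] [ 0.56  0.61  1.72 -0.05  0.38  1.65] 0.0
30 37 0 [0.35 0.24] [ 0.48  0.26  2.33  0.81  0.09 -2.52] 10.8
30 37 0 [0.37 0.25] [ 0.48  0.29  2.29  0.81  0.09 -2.52] 8.4
30 37 0 [0.53 0.37] [ 0.54  0.6   1.77  0.22  0.26 -1.88] 0.0
30 37 180 [0.35 0.24] [ 0.45  0.27  2.35  1.49  0.1  -0.09] 0.0
30 37 180 [0.37 0.2
[... 2039 characters left out ...]

42 37 0 [0.37 0.25] [ 0.52  0.23  2.32  0.85  0.03 -2.52] 56.7
42 37 0 [0.53 0.37] [ 0.55  0.59  1.85  0.88  0.03 -2.52] 20.1
42 37 180 [0.35 0.24] [ 0.42  0.33  2.44  2.73  0.38 -1.35] 0.0
42 37 180 [0.37 0.25] [ 0.44  0.34  2.41  2.73  0.36 -1.34] 0.0
42 37 180 [0.53 0.37] [ 0.53  0.6   1.89  2.32  0.11 -0.84] 0.0
42 30 0 [0.35 0.24] [ 0.49  0.19  2.36  0.93  0.03 -2.52] 55.6
42 30 0 [0.37 0.25] [ 0.5   0.22  2.32  0.93  0.03 -2.52] 53.9
42 30 0 [0.53 0.37] [ 0.57  0.59  1.85 -1.01  0.03 -0.53] 16.0
42 30 180 [0.35 0.24] [ 0.5   0.33  2.44  3.1   0.36 -1.55] 0.0
42 30 180 [0.37 0.25] [ 0.51  0.34  2.4   3.11  0.34 -1.55] 0.0
42 30 180 [0.53 0.37] [ 0.57  0.59  1.85 -0.92  0.03  2.52] 16.4
```

Call:
move_arm(
  claw=177,
  commands=[
    {"x": -0.7,"y": 0,"z": -1.2,"wx": 0,"wy": 0,"wz": 0},
    {"x": -1.4,"y": 0,"z": -2.4,"wx": 0,"wy": 0,"wz": 0},
    {"x": -2.1,"y": 0,"z": -3.6,"wx": 0,"wy": 0,"wz": 0},
    {"x": -2.1,"y": 0,"z": -3.6,"wx": 0,"wy": 0,"wz": 0},
  ],
)

```text
clock: 6.55
tool_pos: [0.3197, 0.2479, 0.1623]
tool_rot: [-3.105, 0.603, -2.494]
wrist_force: [0.3, 2.7, -0.9]
gripper_width: 0.307
grasp_force: 0.0
```

The model fits to about 1 mm. A 45° lean in the flipped wrist branch (tool turned 180°) looks good, so I'll check that it stays continuous.

```bash
python3 - <<'E'
from kin import *
from h import down
B=np.array([.393,.2695]);G=np.array([.5547,.3926]);u=(G-B)/np.linalg.norm(G-B)
c=B-u*.07
q=np.array([.5,0,2.3,.4,.3,.9])
for z in(.22,.16):
  q=np.array([.5,0,2.3,.4,.3,.9])
  for L in(0,10,20,25,30,35,40,45):
    q,e=ik(np.r_[c,z],down(37,L,37),q);print(z,L,q.round(2),e.round(1))
print("descend")
for z in(.12,.08,.04,.01):
    q,e=ik(np.r_[B-u*.06,z],down(37,45,37),q);print(z,q.round(2),e.round(1))
for s in np.linspace(0,1,6):
    q,e=ik(np.r_[B*(1-s)+G*s-u*.034,.01],down(37,45,37),q);print(s.round(1),q.round(2),e.round(1))
E
```

```text
0.22 0 [ 0.5  -0.01  1.91 -0.    1.25  1.43] 0.0
0.22 10 [ 0.49 -0.11  2.01  0.03  1.07  1.4 ] 0.0
0.22 20 [ 0.46 -0.21  2.12  0.08  0.89  1.35] 0.0
0.22 25 [ 0.45 -0.25  2.17  0.11  0.8   1.32] 0.0
0.22 30 [ 0.44 -0.29  2.22  0.16  0.7   1.27] 0.0
0.22 35 [ 0.43 -0.33  2.28  0.22  0.61  1.21] 0.0
0.22 40 [ 0.41 -0.36  2.33  0.31  0.51  1.12] 0.0
0.22 45 [ 0.4  -0.39  2.38  0.45  0.42  0.98] 0.0
0.16 0 [ 0.5   0.06  1.98 -0.    1.1   1.43] 0.0
0.16 10 [ 0.49 -0.03  2.09  0.03  0.92  1.39] 0.0
0.16 20 [ 0.46 -0.12  2.2   0.09  0.72  1.33] 0.0
0.16 25 [ 0.45 -0.16  2.25  0.14  0.62  1.28] 0.0
0.16 30 [ 0.44 -0.19  2.3   0.21  0.52  1.21] 0.0
0.16 35 [ 0.43 -0.22  2.36  0.31  0.42  1.11] 0.0
0.16 40 [ 0.41 -0.24  2.41  0.49  0.32  0.92] 0.0
0.16 45 [ 0.4  -0.25  2.46  0.83  0.24  0.57] 0.0
descend
0.12 [ 0.41 -0.09  2.47  1.6   0.17 -0.2 ] 0.0
0.08 [ 0.41  0.05  2.49  2.35  0.24 -0.97] 0.0
0.04 [ 0.41  0.21  2.49  2.66  0.37 -1.29] 1.6
0.01 [ 0.41  0.34  2.49  2.77  0.49 -1.41] 0.0
0.0 [ 0.43  0.37  2.43  2.78  0.45 -1.4 ] 0.0
0.2 [ 0.46  0.41  2.33  2.79  0.39 -1.38] 0.0
0.4 [ 0.48  0.46  2.23  2.79  0.34 -1.35] 0.0
0.6 [ 0.5   0.5   2.12  2.76  0.29 -1.31] 0.0
0.8 [ 0.51  0.55  2.02  2.72  0.23 -1.25] 0.0
1.0 [ 0.52  0.61  1.91  2.64  0.18 -1.16] 0.0
```

```bash
python3 - <<'E'
from h import *
u=np.array([np.cos(np.deg2rad(37.3)),np.sin(np.deg2rad(37.3))]); B=np.array([.393,.2695])
rows([([*(B-u*.07),.23],down(-143))])
E
```

```text
{'clock': 6.55, 'joint_positions': [0.562, -0.226, 2.353, 0.03, 0.411, -1.669], 'tool_pos': [0.32, 0.248, 0.162], 'tool_rot': [-3.105, 0.603, -2.494], 'wrist_force': [0.28, 2.666, -0.938], 'gripper_width': 0.307}
[-1.32 -0.97 -1.8 ] [-0.4   6.91 -0.11] rows>= 4.0
```

Call:
move_arm(
  claw=177,
  commands=[
    {"x": -0.9,"y": -0.2,"z": -1.5,"wx": 0,"wy": 0,"wz": 0},
    {"x": -1.2,"y": -0.6,"z": -1.8,"wx": -0.1,"wy": 1.5,"wz": 0},
    {"x": -1.32,"y": -0.97,"z": -1.8,"wx": -0.4,"wy": 6.91,"wz": -0.11},
    {"x": -1.32,"y": -0.97,"z": -1.8,"wx": -0.4,"wy": 6.91,"wz": -0.11},
    {"x": -1.32,"y": -0.97,"z": -1.8,"wx": -0.4,"wy": 6.91,"wz": -0.11},
    {"x": -1.32,"y": -0.97,"z": -1.8,"wx": -0.4,"wy": 6.91,"wz": -0.11},
    {"x": -1.32,"y": -0.97,"z": -1.8,"wx": -0.4,"wy": 6.91,"wz": -0.11},
    {"x": -1.32,"y": -0.97,"z": -1.8,"wx": -0.4,"wy": 6.91,"wz": -0.11},
  ],
)

```text
clock: 7.35
tool_pos: [0.3372, 0.228, 0.2306]
tool_rot: [3.14, 0.008, -2.493]
wrist_force: [0.7, -0.2, -0.9]
gripper_width: 0.307
grasp_force: 0.0
```

Call:
move_arm(
  claw=177,
  commands=[
    {"x": 0,"y": 0,"z": 0,"wx": 0,"wy": 0,"wz": 1.6},
    {"x": 0,"y": 0,"z": 0,"wx": 0,"wy": 0,"wz": 3.2},
    {"x": 0,"y": 0,"z": 0,"wx": 0,"wy": 0,"wz": 4.8},
    {"x": 0,"y": 0,"z": 0,"wx": 0,"wy": 0,"wz": 6.4},
    {"x": 0,"y": 0,"z": 0,"wx": 0,"wy": 0,"wz": 8},
    {"x": 0,"y": 0,"z": 0,"wx": 0,"wy": 0,"wz": 9.6},
    {"x": 0,"y": 0,"z": 0,"wx": 0,"wy": 0,"wz": 11.2},
    {"x": 0,"y": 0,"z": 0,"wx": 0,"wy": 0,"wz": 12.8},
    {"x": 0,"y": 0,"z": 0,"wx": 0,"wy": 0,"wz": 14.4},
    {"x": 0,"y": 0,"z": 0,"wx": 0,"wy": 0,"wz": 16},
    {"x": 0,"y": 0,"z": 0,"wx": 0,"wy": 0,"wz": 18},
    {"x": 0,"y": 0,"z": 0,"wx": 0,"wy": 0,"wz": 18},
  ],
)

```text
clock: 8.55
tool_pos: [0.3372, 0.228, 0.2311]
tool_rot: [3.134, -0.002, 2.216]
wrist_force: [0.3, 0.1, 0.8]
gripper_width: 0.302
grasp_force: 0.0
```

Call:
move_arm(
  claw=177,
  commands=[
    {"x": 0,"y": 0,"z": 0,"wx": 0,"wy": 0,"wz": 1.6},
    {"x": 0,"y": 0,"z": 0,"wx": 0,"wy": 0,"wz": 3.2},
    {"x": 0,"y": 0,"z": 0,"wx": 0,"wy": 0,"wz": 4.8},
    {"x": 0,"y": 0,"z": 0,"wx": 0,"wy": 0,"wz": 6.4},
    {"x": 0,"y": 0,"z": 0,"wx": 0,"wy": 0,"wz": 8},
    {"x": 0,"y": 0,"z": 0,"wx": 0,"wy": 0,"wz": 9.6},
    {"x": 0,"y": 0,"z": 0,"wx": 0,"wy": 0,"wz": 11.2},
    {"x": 0,"y": 0,"z": 0,"wx": 0,"wy": 0,"wz": 12.8},
    {"x": 0,"y": 0,"z": 0,"wx": 0,"wy": 0,"wz": 14.4},
    {"x": 0,"y": 0,"z": 0,"wx": 0,"wy": 0,"wz": 16},
    {"x": 0,"y": 0,"z": 0,"wx": 0,"wy": 0,"wz": 18},
    {"x": 0,"y": 0,"z": 0,"wx": 0,"wy": 0,"wz": 18},
  ],
)

```text
clock: 9.75
tool_pos: [0.3374, 0.2281, 0.231]
tool_rot: [-3.14, -0.007, 0.648]
wrist_force: [0.4, 0.4, -0.0]
gripper_width: 0.304
grasp_force: 0.0
```

```bash
python3 - <<'E'
from h import *
u=np.array([np.cos(np.deg2rad(37.3)),np.sin(np.deg2rad(37.3))]); B=np.array([.393,.2695])
rows([([*(B-u*.07),.22],down(37,15,37)),([*(B-u*.07),.22],down(37,30,37)),([*(B-u*.07),.22],down(37,43,37)),([*(B-u*.062),.12],down(37,43,37)),([*(B-u*.058),.05],down(37,43,37)),([*(B-u*.055),.01],down(37,43,37))])
E
```

```text
{'clock': 9.75, 'joint_positions': [0.503, -0.029, 1.895, 0.003, 1.269, 1.425], 'tool_pos': [0.337, 0.228, 0.231], 'tool_rot': [-3.14, -0.007, 0.648], 'wrist_force': [0.382, 0.411, -0.041], 'gripper_width': 0.304}
[-0.02  0.03  0.37] [-0.02  2.92  0.03] rows>= 1.7
[-0.02  0.03  0.37] [-0.02  5.92  0.02] rows>= 3.4
[-0.02  0.03  0.37] [-0.03  8.52  0.02] rows>= 5.0
[0.22 0.03 3.7 ] [-0.03  8.52  0.02] rows>= 5.0
[0.34 0.03 6.03] [-0.03  8.52  0.02] rows>= 5.0
[0.43 0.04 7.37] [-0.03  8.52  0.02] rows>= 5.0
```

Call:
move_arm(
  claw=177,
  commands=[
    {"x": 0,"y": 0,"z": 0.37,"wx": 0,"wy": 1.5,"wz": 0},
    {"x": 0,"y": 0,"z": 0.37,"wx": 0,"wy": 3,"wz": 0},
    {"x": 0,"y": 0,"z": 0.37,"wx": 0,"wy": 4.5,"wz": 0},
    {"x": 0,"y": 0,"z": 0.37,"wx": 0,"wy": 6,"wz": 0},
    {"x": 0,"y": 0,"z": 0.37,"wx": 0,"wy": 7.3,"wz": 0},
    {"x": 0,"y": 0,"z": 0.37,"wx": 0,"wy": 8.52,"wz": 0},
    {"x": 0,"y": 0.03,"z": 1.2,"wx": 0,"wy": 8.52,"wz": 0},
    {"x": 0.1,"y": 0.03,"z": 2.0,"wx": 0,"wy": 8.52,"wz": 0},
    {"x": 0.15,"y": 0.03,"z": 2.8,"wx": 0,"wy": 8.52,"wz": 0},
    {"x": 0.2,"y": 0.03,"z": 3.3,"wx": 0,"wy": 8.52,"wz": 0},
    {"x": 0.22,"y": 0.03,"z": 3.7,"wx": 0,"wy": 8.52,"wz": 0},
    {"x": 0.24,"y": 0.03,"z": 4.1,"wx": 0,"wy": 8.52,"wz": 0},
    {"x": 0.26,"y": 0.03,"z": 4.5,"wx": 0,"wy": 8.52,"wz": 0},
    {"x": 0.28,"y": 0.03,"z": 4.9,"wx": 0,"wy": 8.52,"wz": 0},
    {"x": 0.3,"y": 0.03,"z": 5.3,"wx": 0,"wy": 8.52,"wz": 0},
    {"x": 0.34,"y": 0.03,"z": 5.7,"wx": 0,"wy": 8.52,"wz": 0},
    {"x": 0.34,"y": 0.03,"z": 6.03,"wx": 0,"wy": 8.52,"wz": 0},
    {"x": 0.34,"y": 0.03,"z": 6.03,"wx": 0,"wy": 8.52,"wz": 0},
  ],
)

```text
clock: 11.55
tool_pos: [0.346, 0.2338, 0.0485]
tool_rot: [3.139, -0.745, 0.653]
wrist_force: [-0.9, -0.0, 0.1]
gripper_width: 0.305
grasp_force: 0.0
```

```bash
python3 - <<'E'
from h import *
u=np.array([np.cos(np.deg2rad(37.3)),np.sin(np.deg2rad(37.3))]); B=np.array([.393,.2695]);G=np.array([.5547,.3926])
d=down(37,43,37)
s=st()
rows([([*(B-u*.055),.01],d),([*(B-u*.034),.01],d),([*(G-u*.034),.01],d)],s)
E
```

```text
{'clock': 11.55, 'joint_positions': [0.412, 0.162, 2.474, 2.517, 0.276, -1.143], 'tool_pos': [0.346, 0.234, 0.048], 'tool_rot': [3.139, -0.745, 0.653], 'wrist_force': [-0.856, -0.048, 0.066], 'gripper_width': 0.305}
[-0.77  0.    1.03] [-0.03  0.06  0.06] rows>= 0.8
[-0.26  0.    1.51] [-0.03  0.06  0.06] rows>= 0.9
[4.72 0.   6.1 ] [-0.03  0.06  0.06] rows>= 4.6
```

Call:
move_arm(
  claw=177,
  commands=[
    {"x": -0.4,"y": 0,"z": 0.5,"wx": 0,"wy": 0,"wz": 0},
    {"x": -0.77,"y": 0,"z": 1.03,"wx": 0,"wy": 0,"wz": 0},
    {"x": -0.77,"y": 0,"z": 1.03,"wx": 0,"wy": 0,"wz": 0},
    {"x": -0.6,"y": 0,"z": 1.19,"wx": 0,"wy": 0,"wz": 0},
    {"x": -0.5,"y": 0,"z": 1.29,"wx": 0,"wy": 0,"wz": 0},
    {"x": -0.42,"y": 0,"z": 1.37,"wx": 0,"wy": 0,"wz": 0},
    {"x": -0.34,"y": 0,"z": 1.44,"wx": 0,"wy": 0,"wz": 0},
    {"x": -0.26,"y": 0,"z": 1.51,"wx": 0,"wy": 0,"wz": 0},
    {"x": -0.18,"y": 0,"z": 1.58,"wx": 0,"wy": 0,"wz": 0},
    {"x": -0.1,"y": 0,"z": 1.66,"wx": 0,"wy": 0,"wz": 0},
    {"x": 0,"y": 0,"z": 1.75,"wx": 0,"wy": 0,"wz": 0},
    {"x": 0.1,"y": 0,"z": 1.84,"wx": 0,"wy": 0,"wz": 0},
    {"x": 0.2,"y": 0,"z": 1.94,"wx": 0,"wy": 0,"wz": 0},
    {"x": 0.3,"y": 0,"z": 2.03,"wx": 0,"wy": 0,"wz": 0},
  ],
)

```text
clock: 12.95
tool_pos: [0.3854, 0.2638, 0.0114]
tool_rot: [-3.139, -0.749, 0.647]
wrist_force: [-1.8, -0.3, 2.6]
gripper_width: 0.305
grasp_force: 1.3
```

```bash
cat > look.py <<'E'
from h import *
def oil(f,z=.134):
    "cap centre by dark blob inside orange; report orange ring circle"
    hsv=cv2.cvtColor(f["img"],cv2.COLOR_RGB2HSV); m=cv2.inRange(hsv,(10,150,90),(25,255,255)); m[:,:225]=0;m[:215]=0;m[330:]=0;m[:,310:]=0
    n,l,stt,c=cv2.connectedComponentsWithStats(m); i=1+np.argmax(stt[1:,4]); ys,xs=np.nonzero(l==i)
    cc,r=cv2.minEnclosingCircle(np.c_[xs,ys].astype(np.float32)); return onz(f,*cc,.1)[:2],r,cc
E
python3 - <<'E'
from look import *
s=st(); f=grab("top"); p,r,c=oil(f); print(p,r,c)
g=grab("scene");cv2.imwrite("pics/s5.png",cv2.resize(g["img"][150:350,150:400,::-1],None,fx=3,fy=3,interpolation=2))
u=np.array([np.cos(np.deg2rad(37.3)),np.sin(np.deg2rad(37.3))]);G=np.array([.5547,.3926])
X=np.array([np.cos(np.deg2rad(36)),np.sin(np.deg2rad(36))]);Y=np.array([-X[1],X[0]]);O=np.array([.5975,.3805])
print("rack frame",(p-O)@X,(p-O)@Y)
rows([([*(G-u*.034),.01],None)],s)
E
```

```text
{'clock': 12.95, 'joint_positions': [0.45, 0.372, 2.351, 2.733, 0.347, -1.329], 'tool_pos': [0.385, 0.264, 0.011], 'tool_rot': [-3.139, -0.749, 0.647], 'wrist_force': [-1.827, -0.343, 2.558], 'gripper_width': 0.305}
[0.4084741  0.28189823] 10.54843807220459 (286.2916564941406, 304.125)
rack frame -0.21088182978939451 0.031336127568753376
[ 4.33 -0.01  4.09] [0. 0. 0.] rows>= 3.6
```

View pics/s5.png

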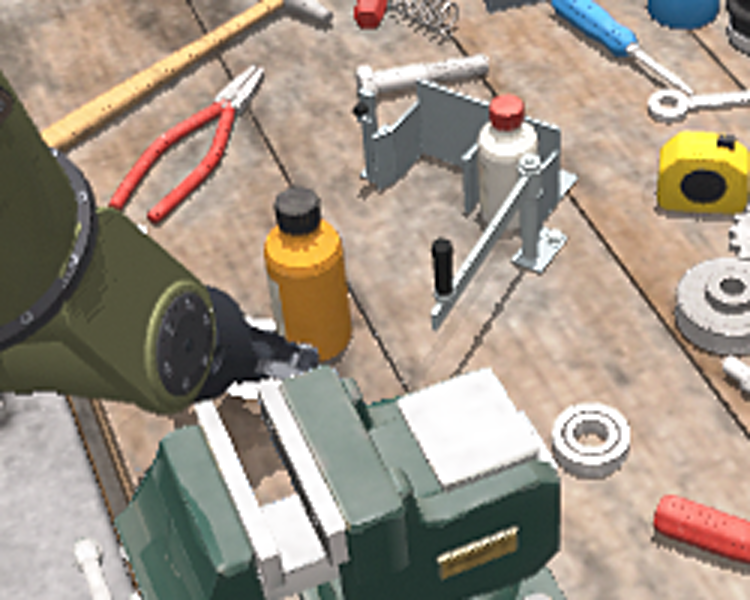

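The picture shows the bottle upright and sliding at (310,280), with the fingertips low behind it. The numbers agree: it has moved 19.5 mm and is on line. I'll keep pushing.

Call:
move_arm(
  claw=177,
  commands=[
    {"x": 0.12,"y": 0,"z": 0.11,"wx": 0,"wy": 0,"wz": 0},
    {"x": 0.24,"y": 0,"z": 0.23,"wx": 0,"wy": 0,"wz": 0},
    {"x": 0.36,"y": 0,"z": 0.34,"wx": 0,"wy": 0,"wz": 0},
    {"x": 0.48,"y": 0,"z": 0.45,"wx": 0,"wy": 0,"wz": 0},
    {"x": 0.6,"y": 0,"z": 0.57,"wx": 0,"wy": 0,"wz": 0},
    {"x": 0.72,"y": 0,"z": 0.68,"wx": 0,"wy": 0,"wz": 0},
    {"x": 0.84,"y": 0,"z": 0.79,"wx": 0,"wy": 0,"wz": 0},
    {"x": 0.96,"y": 0,"z": 0.91,"wx": 0,"wy": 0,"wz": 0},
    {"x": 1.08,"y": 0,"z": 1.02,"wx": 0,"wy": 0,"wz": 0},
    {"x": 1.2,"y": 0,"z": 1.13,"wx": 0,"wy": 0,"wz": 0},
    {"x": 1.32,"y": 0,"z": 1.25,"wx": 0,"wy": 0,"wz": 0},
    {"x": 1.44,"y": 0,"z": 1.36,"wx": 0,"wy": 0,"wz": 0},
    {"x": 1.56,"y": 0,"z": 1.47,"wx": 0,"wy": 0,"wz": 0},
    {"x": 1.68,"y": 0,"z": 1.59,"wx": 0,"wy": 0,"wz": 0},
    {"x": 1.8,"y": 0,"z": 1.7,"wx": 0,"wy": 0,"wz": 0},
    {"x": 1.92,"y": 0,"z": 1.81,"wx": 0,"wy": 0,"wz": 0},
    {"x": 2.04,"y": 0,"z": 1.93,"wx": 0,"wy": 0,"wz": 0},
  ],
)

```text
clock: 14.75
tool_pos: [0.4526, 0.3147, 0.0107]
tool_rot: [-3.139, -0.749, 0.647]
wrist_force: [-2.7, -2.3, 2.4]
gripper_width: 0.302
grasp_force: 2.0
```

```bash
python3 - <<'E'
from look import *
s=st(); f=grab("top","pics/t6.png"); p,r,c=oil(f); print(p,r,c)
X=np.array([np.cos(np.deg2rad(36)),np.sin(np.deg2rad(36))]);Y=np.array([-X[1],X[0]]);O=np.array([.5975,.3805])
print("rack frame",(p-O)@X,(p-O)@Y,"tcp",(s["tool_pos"][:2]-O)@X,(s["tool_pos"][:2]-O)@Y)
# pixel check of rack refs seen vs predicted: divider front top, cheek
# oil vs scene view
g=grab("scene","pics/s6.png"); hs=cv2.cvtColor(g["img"],cv2.COLOR_RGB2HSV)
print("pred px: divider front", proj(f,[*(O-.044*X),.055]), "cheekL", proj(f,[*(O-.044*X+.067*Y),.055]),"cap",proj(f,[*p,.134]))
T=[]
for a in((-.0275-.029,.035),(-.10,.034)):
    T.append(([*(O+a[0]*X+a[1]*Y),.010],None))
rows(T,s)
E
```

```text
{'clock': 14.75, 'joint_positions': [0.494, 0.477, 2.141, 2.685, 0.243, -1.239], 'tool_pos': [0.453, 0.315, 0.011], 'tool_rot': [-3.139, -0.749, 0.647], 'wrist_force': [-2.699, -2.273, 2.409], 'gripper_width': 0.302}
[0.47417912 0.33159184] 10.415278434753418 (266.6298828125, 277.967529296875)
rack frame -0.12851618686235447 0.032918663779660906 tcp -0.15592337870853273 0.03193274167700491
pred px: divider front [[259.87981468 245.23462457]] cheekL [[239.01032894 260.35631458]] cap [[265.13993893 277.32493541]]
[ 2.41 -0.04  2.27] [0. 0. 0.] rows>= 2.0
[ 1.35 -0.03  1.29] [0. 0. 0.] rows>= 1.1
```

Call:
move_arm(
  claw=177,
  commands=[
    {"x": 0.12,"y": 0,"z": 0.11,"wx": 0,"wy": 0,"wz": 0},
    {"x": 0.24,"y": 0,"z": 0.23,"wx": 0,"wy": 0,"wz": 0},
    {"x": 0.36,"y": -0.01,"z": 0.34,"wx": 0,"wy": 0,"wz": 0},
    {"x": 0.48,"y": -0.01,"z": 0.45,"wx": 0,"wy": 0,"wz": 0},
    {"x": 0.6,"y": -0.01,"z": 0.57,"wx": 0,"wy": 0,"wz": 0},
    {"x": 0.72,"y": -0.02,"z": 0.68,"wx": 0,"wy": 0,"wz": 0},
    {"x": 0.84,"y": -0.02,"z": 0.79,"wx": 0,"wy": 0,"wz": 0},
    {"x": 0.96,"y": -0.02,"z": 0.91,"wx": 0,"wy": 0,"wz": 0},
    {"x": 1.08,"y": -0.02,"z": 1.02,"wx": 0,"wy": 0,"wz": 0},
    {"x": 1.2,"y": -0.03,"z": 1.13,"wx": 0,"wy": 0,"wz": 0},
    {"x": 1.32,"y": -0.03,"z": 1.25,"wx": 0,"wy": 0,"wz": 0},
    {"x": 1.44,"y": -0.03,"z": 1.36,"wx": 0,"wy": 0,"wz": 0},
    {"x": 1.56,"y": -0.03,"z": 1.47,"wx": 0,"wy": 0,"wz": 0},
    {"x": 1.68,"y": -0.03,"z": 1.59,"wx": 0,"wy": 0,"wz": 0},
    {"x": 1.8,"y": -0.03,"z": 1.7,"wx": 0,"wy": 0,"wz": 0},
  ],
)

```text
clock: 16.35
tool_pos: [0.5113, 0.3603, 0.0101]
tool_rot: [-3.139, -0.749, 0.647]
wrist_force: [-2.5, -2.4, 2.2]
gripper_width: 0.308
grasp_force: 1.7
```

```bash
cat > c.py <<'E'
from look import *
s=st(); f=grab("top"); p,r,c=oil(f); print(p,r,c)
X=np.array([np.cos(np.deg2rad(36)),np.sin(np.deg2rad(36))]);Y=np.array([-X[1],X[0]]);O=np.array([.5975,.3805])
print("rack frame",(p-O)@X,(p-O)@Y,"tcp",(s["tool_pos"][:2]-O)@X,(s["tool_pos"][:2]-O)@Y)
T=[]
for a in((-.0275-.029,.035),):
    T.append(([*(O+a[0]*X+a[1]*Y),.010],None))
rows(T,s)
E
python3 c.py
```

```text
{'clock': 16.35, 'joint_positions': [0.521, 0.575, 1.946, 2.522, 0.152, -1.049], 'tool_pos': [0.511, 0.36, 0.01], 'tool_rot': [-3.139, -0.749, 0.647], 'wrist_force': [-2.497, -2.409, 2.235], 'gripper_width': 0.308}
[0.53165682 0.37686653] 10.549996376037598 (248.8829803466797, 255.3085174560547)
rack frame -0.05540394801590864 0.0357621123779799 tcp -0.08165261771300182 0.03432087051341623
[ 0.61 -0.01  0.57] [0. 0. 0.] rows>= 0.5
```

Call:
move_arm(
  claw=177,
  commands=[
    {"x": 0.09,"y": 0,"z": 0.08,"wx": 0,"wy": 0,"wz": 0},
    {"x": 0.18,"y": 0,"z": 0.17,"wx": 0,"wy": 0,"wz": 0},
    {"x": 0.27,"y": 0,"z": 0.25,"wx": 0,"wy": 0,"wz": 0},
    {"x": 0.36,"y": 0,"z": 0.34,"wx": 0,"wy": 0,"wz": 0},
    {"x": 0.45,"y": 0,"z": 0.42,"wx": 0,"wy": 0,"wz": 0},
    {"x": 0.52,"y": 0,"z": 0.49,"wx": 0,"wy": 0,"wz": 0},
    {"x": 0.52,"y": 0,"z": 0.49,"wx": 0,"wy": 0,"wz": 0},
  ],
)

```text
clock: 17.1
tool_pos: [0.5283, 0.3732, 0.01]
tool_rot: [-3.139, -0.749, 0.647]
wrist_force: [-0.3, -0.5, 0.1]
gripper_width: 0.304
grasp_force: 0.3
```

```bash
python3 c.py
```

```text
{'clock': 17.1, 'joint_positions': [0.527, 0.604, 1.888, 2.418, 0.127, -0.94], 'tool_pos': [0.528, 0.373, 0.01], 'tool_rot': [-3.139, -0.749, 0.647], 'wrist_force': [-0.268, -0.532, 0.144], 'gripper_width': 0.304}
[0.55030262 0.39075189] 10.52391529083252 (243.4761962890625, 248.0)
rack frame -0.03215757012777791 0.03603587866604316 tcp -0.060272835008979536 0.03477430069777867
[ 0.09 -0.    0.09] [0. 0. 0.] rows>= 0.1
```

Not home yet, since there is no wall force. I'll creep 1 mm per row and stop when the force rises.

Call:
move_arm(
  claw=177,
  commands=[
    {"x": 0.03,"y": 0,"z": 0.03,"wx": 0,"wy": 0,"wz": 0},
    {"x": 0.06,"y": 0,"z": 0.06,"wx": 0,"wy": 0,"wz": 0},
    {"x": 0.1,"y": 0,"z": 0.1,"wx": 0,"wy": 0,"wz": 0},
    {"x": 0.1,"y": 0,"z": 0.1,"wx": 0,"wy": 0,"wz": 0},
  ],
)

```text
clock: 17.55
tool_pos: [0.5315, 0.3756, 0.0098]
tool_rot: [-3.139, -0.749, 0.647]
wrist_force: [-0.4, -1.4, 0.6]
gripper_width: 0.309
grasp_force: 0.4
```

Call:
move_arm(
  claw=177,
  commands=[
    {"x": 0.03,"y": 0,"z": 0.03,"wx": 0,"wy": 0,"wz": 0},
    {"x": 0.05,"y": 0,"z": 0.05,"wx": 0,"wy": 0,"wz": 0},
    {"x": 0.05,"y": 0,"z": 0.05,"wx": 0,"wy": 0,"wz": 0},
  ],
)

```text
clock: 17.85
tool_pos: [0.533, 0.3767, 0.0096]
tool_rot: [-3.139, -0.748, 0.647]
wrist_force: [-3.3, -2.2, 3.3]
gripper_width: 0.305
grasp_force: 2.2
```

Call:
move_arm(
  claw=177,
  commands=[
    {"x": 0.03,"y": 0,"z": 0.03,"wx": 0,"wy": 0,"wz": 0},
    {"x": 0.03,"y": 0,"z": 0.03,"wx": 0,"wy": 0,"wz": 0},
  ],
)

```text
clock: 18.05
tool_pos: [0.5335, 0.377, 0.0091]
tool_rot: [-3.14, -0.747, 0.647]
wrist_force: [-9.1, -7.6, 4.7]
gripper_width: 0.307
grasp_force: 6.3
```

```bash
python3 c.py
```

```text
{'clock': 18.05, 'joint_positions': [0.528, 0.614, 1.869, 2.372, 0.118, -0.892], 'tool_pos': [0.533, 0.377, 0.009], 'tool_rot': [-3.14, -0.747, 0.647], 'wrist_force': [-9.076, -7.631, 4.749], 'gripper_width': 0.307}
[0.55446962 0.39425818] 10.44755744934082 (242.11111450195312, 246.37037658691406)
rack frame -0.026725453725169365 0.03642323055514985 tcp -0.053819138600961505 0.03483589644252716
[-0.04 -0.01 -0.08] [0. 0. 0.] rows>= 0.1
```

The bottle is home: 12 N against the wall, at rack x = -26.7 mm, y = 36 mm. I'll retreat straight back, then up.

Call:
move_arm(
  claw=177,
  commands=[
    {"x": -0.2,"y": 0,"z": -0.22,"wx": 0,"wy": 0,"wz": 0},
    {"x": -0.6,"y": 0,"z": -0.6,"wx": 0,"wy": 0,"wz": 0},
    {"x": -1.1,"y": 0,"z": -1.05,"wx": 0,"wy": 0,"wz": 0},
    {"x": -1.6,"y": 0,"z": -1.55,"wx": 0,"wy": 0,"wz": 0},
    {"x": -2.2,"y": 0,"z": -2.1,"wx": 0,"wy": 0,"wz": 0},
    {"x": -2.2,"y": 0,"z": -2.1,"wx": 0,"wy": 0,"wz": 0},
    {"x": -1.9,"y": 0,"z": -2.5,"wx": 0,"wy": 0,"wz": 0},
    {"x": -1.5,"y": 0,"z": -2.9,"wx": 0,"wy": 0,"wz": 0},
    {"x": -1.1,"y": 0,"z": -3.3,"wx": 0,"wy": 0,"wz": 0},
    {"x": -0.7,"y": 0,"z": -3.7,"wx": 0,"wy": 0,"wz": 0},
    {"x": 0,"y": 0,"z": -4.4,"wx": 0,"wy": 0,"wz": 0},
    {"x": 0.8,"y": 0,"z": -5.3,"wx": 0,"wy": 0,"wz": 0},
    {"x": 1.6,"y": 0,"z": -6.2,"wx": 0,"wy": 0,"wz": 0},
    {"x": 2.4,"y": 0,"z": -7.1,"wx": 0,"wy": 0,"wz": 0},
    {"x": 3.2,"y": 0,"z": -7.95,"wx": 0,"wy": 0,"wz": 0},
    {"x": 3.2,"y": 0,"z": -7.95,"wx": 0,"wy": 0,"wz": 0},
    {"x": 3.2,"y": 0,"z": -7.95,"wx": 0,"wy": 0,"wz": 0},
  ],
)

```text
clock: 19.8
tool_pos: [0.4579, 0.3348, 0.177]
tool_rot: [-3.114, -0.753, 0.651]
wrist_force: [-0.8, 0.6, 0.2]
gripper_width: 0.303
grasp_force: 0.0
```

```bash
python3 - <<'E'
from look import *
s=st(); f=grab("top","pics/t7.png"); p,r,c=oil(f)
X=np.array([np.cos(np.deg2rad(36)),np.sin(np.deg2rad(36))]);Y=np.array([-X[1],X[0]]);O=np.array([.5975,.3805])
print("oil rack",(p-O)@X,(p-O)@Y,r,c)
pg=onz(f,210+(435-1.5)/4,200+(301-1.5)/4,.138)[:2]; H=np.array([.586,.290]); v=pg-H
print("peg",pg,np.linalg.norm(v),np.rad2deg(np.arctan2(v[1],v[0]))%360)
rows([([.44,.25,.26],down(37)),([.44,.25,.26],None)],s)
E
```

```text
{'clock': 19.8, 'joint_positions': [0.514, 0.124, 2.047, 0.499, 0.255, 0.985], 'tool_pos': [0.458, 0.335, 0.177], 'tool_rot': [-3.114, -0.753, 0.651], 'wrist_force': [-0.762, 0.622, 0.231], 'gripper_width': 0.303}
oil rack -0.027052991997887528 0.036534958439840004 10.453454971313477 (242.14999389648438, 246.5)
peg [0.47939803 0.20069948] 0.1390631638069555 219.9529229983365
[ 0.29  1.79 -3.56] [-0.33 -8.63  0.18] rows>= 5.0
[ 0.29  1.79 -3.56] [0. 0. 0.] rows>= 2.4
```

Call:
move_arm(
  claw=255,
  commands=[
    {"x": 0.6,"y": 0,"z": -1.0,"wx": 0,"wy": 0,"wz": 0},
    {"x": 1.3,"y": 0.3,"z": -2.0,"wx": 0,"wy": 0,"wz": 0},
    {"x": 0.9,"y": 0.9,"z": -2.8,"wx": -0.1,"wy": -1.6,"wz": 0},
    {"x": 0.3,"y": 1.79,"z": -3.56,"wx": -0.33,"wy": -8.63,"wz": 0.18},
    {"x": 0.3,"y": 1.79,"z": -3.56,"wx": -0.33,"wy": -8.63,"wz": 0.18},
    {"x": 0.3,"y": 1.79,"z": -3.56,"wx": -0.33,"wy": -8.63,"wz": 0.18},
    {"x": 0.3,"y": 1.79,"z": -3.56,"wx": -0.33,"wy": -8.63,"wz": 0.18},
    {"x": 0.3,"y": 1.79,"z": -3.56,"wx": -0.33,"wy": -8.63,"wz": 0.18},
    {"x": 0.3,"y": 1.79,"z": -3.56,"wx": -0.33,"wy": -8.63,"wz": 0.18},
    {"x": 0.3,"y": 1.79,"z": -3.56,"wx": -0.33,"wy": -8.63,"wz": 0.18},
  ],
)

```text
clock: 20.85
tool_pos: [0.4398, 0.25, 0.2594]
tool_rot: [-3.141, -0.003, 0.647]
wrist_force: [0.3, 0.3, -0.3]
gripper_width: -0.003
grasp_force: 0.0
```

Call:
move_arm(
  commands=[
    {"x": 0,"y": 0,"z": 0,"wx": 0,"wy": 0,"wz": -1.6},
    {"x": 0,"y": 0,"z": 0,"wx": 0,"wy": 0,"wz": -3.2},
    {"x": 0,"y": 0,"z": 0,"wx": 0,"wy": 0,"wz": -4.8},
    {"x": 0,"y": 0,"z": 0,"wx": 0,"wy": 0,"wz": -6.4},
    {"x": 0,"y": 0,"z": 0,"wx": 0,"wy": 0,"wz": -8},
    {"x": 0,"y": 0,"z": 0,"wx": 0,"wy": 0,"wz": -9.6},
    {"x": 0,"y": 0,"z": 0,"wx": 0,"wy": 0,"wz": -11.2},
    {"x": 0,"y": 0,"z": 0,"wx": 0,"wy": 0,"wz": -12.8},
    {"x": 0,"y": 0,"z": 0,"wx": 0,"wy": 0,"wz": -14.4},
    {"x": 0,"y": 0,"z": 0,"wx": 0,"wy": 0,"wz": -16},
    {"x": 0,"y": 0,"z": 0,"wx": 0,"wy": 0,"wz": -18},
    {"x": 0,"y": 0,"z": 0,"wx": 0,"wy": 0,"wz": -18},
  ],
)

```text
clock: 22.05
tool_pos: [0.4396, 0.2498, 0.2599]
tool_rot: [3.138, -0.0, 2.221]
wrist_force: [0.2, 0.7, -1.1]
gripper_width: -0.0
grasp_force: 0.0
```

```bash
python3 - <<'E'
from h import *
H=np.array([.586,.290])
def fp(a,back,rad=.137):
    r=np.deg2rad(a); v=np.array([np.cos(r),np.sin(r)]); t=np.array([v[1],-v[0]]); return H+rad*v-back*t
s=st()
rows([([*fp(220,.05),.26],down(220)),([*fp(220,.05),.108],down(220))],s)
print(fp(220,.05))
E
```

```text
{'clock': 22.05, 'joint_positions': [0.444, 0.177, 1.606, 0.001, 1.356, -0.206], 'tool_pos': [0.44, 0.25, 0.26], 'tool_rot': [3.138, -0.0, 2.221], 'wrist_force': [0.248, 0.729, -1.055], 'gripper_width': -0.0}
[-3.77  0.22 -0.  ] [  0.03   0.03 -18.55] rows>= 10.8
[-3.77  0.2   5.06] [  0.03   0.03 -18.55] rows>= 10.8
[0.51319129 0.16363588]
```

Call:
move_arm(
  commands=[
    {"x": -0.4,"y": 0,"z": 0,"wx": 0,"wy": 0,"wz": -1.6},
    {"x": -0.8,"y": 0,"z": 0,"wx": 0,"wy": 0,"wz": -3.2},
    {"x": -1.2,"y": 0,"z": 0,"wx": 0,"wy": 0,"wz": -4.8},
    {"x": -1.6,"y": 0,"z": 0,"wx": 0,"wy": 0,"wz": -6.4},
    {"x": -2.0,"y": 0.1,"z": 0,"wx": 0,"wy": 0,"wz": -8},
    {"x": -2.4,"y": 0.1,"z": 0,"wx": 0,"wy": 0,"wz": -9.6},
    {"x": -2.7,"y": 0.2,"z": 0,"wx": 0,"wy": 0,"wz": -11.2},
    {"x": -3.0,"y": 0.2,"z": 0,"wx": 0,"wy": 0,"wz": -12.8},
    {"x": -3.3,"y": 0.2,"z": 0,"wx": 0,"wy": 0,"wz": -14.4},
    {"x": -3.5,"y": 0.2,"z": 0,"wx": 0,"wy": 0,"wz": -16},
    {"x": -3.5,"y": 0.2,"z": 0,"wx": 0,"wy": 0,"wz": -17.3},
    {"x": -3.5,"y": 0.2,"z": 0,"wx": 0,"wy": 0,"wz": -17.3},
  ],
)

```text
clock: 23.25
tool_pos: [0.5078, 0.1696, 0.2597]
tool_rot: [3.141, 0.002, -2.558]
wrist_force: [-0.1, -0.3, 0.2]
gripper_width: -0.0
grasp_force: 0.0
```

```bash
cat > arc.py <<'E'
from h import *
import sys
H=np.array([.586,.290])
def fp(a,back,rad=.137):
    r=np.deg2rad(a); v=np.array([np.cos(r),np.sin(r)]); t=np.array([v[1],-v[0]]); return H+rad*v-back*t
def go(L):
    s=st(); v=np.array(s["tool_pos"][:2])-H; print("r,ang",np.linalg.norm(v),np.rad2deg(np.arctan2(v[1],v[0]))%360, "yaw",np.rad2deg(s["tool_rot"][2])%360)
    rows([([*fp(a,b),.108],down(y)) for a,b,y in L],s)
E
python3 - <<'E'
from arc import *
s=st()
rows([([*fp(220,.04),.25],down(216)),([*fp(220,.04),.108],down(216))],s)
E
```

```text
{'clock': 23.25, 'joint_positions': [0.253, 0.245, 1.524, 0.001, 1.371, -1.901], 'tool_pos': [0.508, 0.17, 0.26], 'tool_rot': [3.141, 0.002, -2.558], 'wrist_force': [-0.136, -0.327, 0.235], 'gripper_width': -0.0}
[-0.    0.07  0.32] [ 0.    0.02 -0.51] rows>= 0.3
[0.01 0.07 5.06] [ 0.    0.02 -0.51] rows>= 3.0
```

Call:
move_arm(
  commands=[
    {"x": 0,"y": 0,"z": 1.2,"wx": 0,"wy": 0,"wz": 0},
    {"x": 0,"y": 0,"z": 2.4,"wx": 0,"wy": 0,"wz": 0},
    {"x": 0,"y": 0,"z": 3.4,"wx": 0,"wy": 0,"wz": 0},
    {"x": 0,"y": 0,"z": 4.3,"wx": 0,"wy": 0,"wz": 0},
    {"x": 0,"y": 0,"z": 5.0,"wx": 0,"wy": 0,"wz": 0},
    {"x": 0,"y": 0,"z": 5.0,"wx": 0,"wy": 0,"wz": 0},
  ],
)

```text
clock: 23.85
tool_pos: [0.5066, 0.1696, 0.1072]
tool_rot: [3.14, -0.003, -2.561]
wrist_force: [0.4, -0.4, 0.8]
gripper_width: -0.001
grasp_force: 0.0
```

```bash
python3 - <<'E'
from arc import *
go([(220,.021,213),(212,.021,209),(204,.021,201),(196,.021,193),(188,.021,186),(180,.021,180),(174,.021,174)])
E
```

```text
{'clock': 23.85, 'joint_positions': [0.254, 0.404, 1.691, 0.001, 1.05, -1.898], 'tool_pos': [0.507, 0.17, 0.107], 'tool_rot': [3.14, -0.003, -2.561], 'wrist_force': [0.423, -0.365, 0.76], 'gripper_width': -0.001}
r,ang 0.1442231638778005 236.59123579994585 yaw 213.2615848064219
[ 0.04  0.67 -0.03] [ 0.02 -0.03  0.05] rows>= 0.4
[ 0.17  1.3  -0.02] [ 0.02 -0.03  0.85] rows>= 0.8
[ 0.21  1.95 -0.02] [ 0.02 -0.03  2.45] rows>= 1.4
[ 0.15  2.59 -0.02] [ 0.01 -0.04  4.05] rows>= 2.4
[ 0.01  3.22 -0.02] [ 0.01 -0.04  5.45] rows>= 3.2
[-0.21  3.82 -0.02] [ 0.01 -0.04  6.65] rows>= 3.9
[-0.44  4.25 -0.02] [ 0.01 -0.04  7.85] rows>= 4.6
```

Call:
move_arm(
  commands=[
    {"x": 0.02,"y": 0.3,"z": 0,"wx": 0,"wy": 0,"wz": 0},
    {"x": 0.04,"y": 0.55,"z": 0,"wx": 0,"wy": 0,"wz": 0},
    {"x": 0.06,"y": 0.75,"z": 0,"wx": 0,"wy": 0,"wz": 0.2},
    {"x": 0.1,"y": 0.95,"z": 0,"wx": 0,"wy": 0,"wz": 0.4},
    {"x": 0.14,"y": 1.15,"z": 0,"wx": 0,"wy": 0,"wz": 0.7},
    {"x": 0.17,"y": 1.35,"z": 0,"wx": 0,"wy": 0,"wz": 1.0},
    {"x": 0.19,"y": 1.55,"z": 0,"wx": 0,"wy": 0,"wz": 1.5},
    {"x": 0.2,"y": 1.75,"z": 0,"wx": 0,"wy": 0,"wz": 2.0},
    {"x": 0.21,"y": 1.95,"z": 0,"wx": 0,"wy": 0,"wz": 2.45},
    {"x": 0.2,"y": 2.15,"z": 0,"wx": 0,"wy": 0,"wz": 2.95},
    {"x": 0.18,"y": 2.35,"z": 0,"wx": 0,"wy": 0,"wz": 3.45},
    {"x": 0.15,"y": 2.59,"z": 0,"wx": 0,"wy": 0,"wz": 4.05},
    {"x": 0.11,"y": 2.8,"z": 0,"wx": 0,"wy": 0,"wz": 4.5},
    {"x": 0.06,"y": 3.0,"z": 0,"wx": 0,"wy": 0,"wz": 5.0},
    {"x": 0.01,"y": 3.22,"z": 0,"wx": 0,"wy": 0,"wz": 5.45},
    {"x": -0.06,"y": 3.42,"z": 0,"wx": 0,"wy": 0,"wz": 5.85},
    {"x": -0.13,"y": 3.62,"z": 0,"wx": 0,"wy": 0,"wz": 6.25},
    {"x": -0.21,"y": 3.82,"z": 0,"wx": 0,"wy": 0,"wz": 6.65},
    {"x": -0.32,"y": 4.03,"z": 0,"wx": 0,"wy": 0,"wz": 7.25},
    {"x": -0.44,"y": 4.25,"z": 0,"wx": 0,"wy": 0,"wz": 7.85},
  ],
)

```text
clock: 25.85
tool_pos: [0.4483, 0.284, 0.1099]
tool_rot: [3.141, 0.001, 3.039]
wrist_force: [0.8, -0.3, 0.1]
gripper_width: -0.002
grasp_force: 0.4
```

```bash
python3 - <<'E'
from arc import *
f=grab("top","pics/t8.png")
go([(168,.021,168),(160,.021,160),(152,.021,152),(144,.021,144),(138,.021,138),(132,.021,132),(128,.021,129),(126,.021,129)])
E
```

```text
{'clock': 25.9, 'joint_positions': [0.497, 0.392, 1.701, 0.001, 1.047, -0.969], 'tool_pos': [0.448, 0.285, 0.11], 'tool_rot': [3.14, 0.001, 3.036], 'wrist_force': [-0.128, 0.156, -0.395], 'gripper_width': -0.002}
r,ang 0.1379249271175744 182.16003528429098 yaw 173.96350361468254
[0.06 0.43 0.06] [0.02 0.01 1.19] rows>= 0.7
[0.05 1.08 0.07] [0.02 0.01 2.79] rows>= 1.6
[-0.05  1.71  0.07] [0.02 0.01 4.39] rows>= 2.6
[-0.24  2.33  0.07] [0.02 0.01 5.99] rows>= 3.5
[-0.44  2.77  0.07] [0.02 0.   7.19] rows>= 4.2
[-0.69  3.19  0.07] [0.02 0.   8.39] rows>= 4.9
[-0.87  3.45  0.07] [0.02 0.   8.99] rows>= 5.2
[-0.97  3.58  0.07] [0.02 0.   8.99] rows>= 5.2
```

Call:
move_arm(
  commands=[
    {"x": 0.03,"y": 0.2,"z": 0.05,"wx": 0,"wy": 0,"wz": 0.6},
    {"x": 0.06,"y": 0.43,"z": 0.05,"wx": 0,"wy": 0,"wz": 1.2},
    {"x": 0.06,"y": 0.65,"z": 0.05,"wx": 0,"wy": 0,"wz": 1.75},
    {"x": 0.06,"y": 0.87,"z": 0.05,"wx": 0,"wy": 0,"wz": 2.3},
    {"x": 0.05,"y": 1.08,"z": 0.05,"wx": 0,"wy": 0,"wz": 2.8},
    {"x": 0.03,"y": 1.29,"z": 0.05,"wx": 0,"wy": 0,"wz": 3.3},
    {"x": 0,"y": 1.5,"z": 0.05,"wx": 0,"wy": 0,"wz": 3.85},
    {"x": -0.05,"y": 1.71,"z": 0.05,"wx": 0,"wy": 0,"wz": 4.4},
    {"x": -0.11,"y": 1.92,"z": 0.05,"wx": 0,"wy": 0,"wz": 4.95},
    {"x": -0.17,"y": 2.13,"z": 0.05,"wx": 0,"wy": 0,"wz": 5.5},
    {"x": -0.24,"y": 2.33,"z": 0.05,"wx": 0,"wy": 0,"wz": 6},
    {"x": -0.34,"y": 2.55,"z": 0.05,"wx": 0,"wy": 0,"wz": 6.6},
    {"x": -0.44,"y": 2.77,"z": 0.05,"wx": 0,"wy": 0,"wz": 7.2},
    {"x": -0.56,"y": 2.98,"z": 0.05,"wx": 0,"wy": 0,"wz": 7.8},
    {"x": -0.69,"y": 3.19,"z": 0.05,"wx": 0,"wy": 0,"wz": 8.4},
  ],
)

```text
clock: 27.4
tool_pos: [0.4784, 0.3769, 0.1083]
tool_rot: [3.141, -0.0, 2.307]
wrist_force: [-0.5, -0.9, 0.6]
gripper_width: 0.001
grasp_force: 0.4
```

```bash
python3 - <<'E'
from arc import *
f=grab("scene"); g=grab("top")
a=cv2.resize(f["img"][120:280,200:360,::-1],(400,400),interpolation=2); b=cv2.resize(g["img"][190:310,210:330,::-1],(400,400),interpolation=2)
cv2.imwrite("pics/last.png",np.hstack([a,b]))
go([(128,.021,129),(126,.021,129),(124,.021,129),(122,.021,129)])
E
```

```text
{'clock': 27.5, 'joint_positions': [0.607, 0.55, 1.466, 0.001, 1.124, -0.131], 'tool_pos': [0.479, 0.377, 0.108], 'tool_rot': [3.14, -0.0, 2.309], 'wrist_force': [0.101, -0.459, 0.229], 'gripper_width': 0.001}
r,ang 0.13824242313066856 140.95781204577293 yaw 132.27911879392624
[0.05 0.34 0.01] [ 0.01 -0.    0.66] rows>= 0.4
[0.06 0.5  0.01] [ 0.01 -0.    0.66] rows>= 0.4
[0.06 0.66 0.01] [ 0.01 -0.    0.66] rows>= 0.4
[0.06 0.82 0.01] [ 0.01 -0.    0.66] rows>= 0.5
```

View pics/last.png

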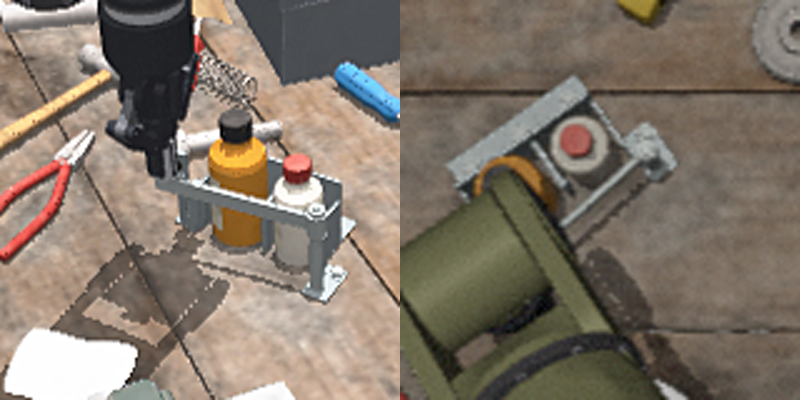

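The picture shows the bar nearly shut at left-view (165,182)-(315,215), with the fingers behind the peg and both bottles upright in the rack. I'll creep it shut until it meets the stop.

Call:
move_arm(
  commands=[
    {"x": 0.02,"y": 0.12,"z": 0,"wx": 0,"wy": 0,"wz": 0.3},
    {"x": 0.04,"y": 0.24,"z": 0,"wx": 0,"wy": 0,"wz": 0.6},
    {"x": 0.05,"y": 0.34,"z": 0,"wx": 0,"wy": 0,"wz": 0.66},
    {"x": 0.06,"y": 0.42,"z": 0,"wx": 0,"wy": 0,"wz": 0.66},
    {"x": 0.06,"y": 0.48,"z": 0,"wx": 0,"wy": 0,"wz": 0.66},
    {"x": 0.06,"y": 0.48,"z": 0,"wx": 0,"wy": 0,"wz": 0.66},
  ],
)

```text
clock: 28.1
tool_pos: [0.4882, 0.3877, 0.108]
tool_rot: [3.141, -0.0, 2.252]
wrist_force: [0.6, 0.3, 0.2]
gripper_width: -0.002
grasp_force: 0.0
```

Call:
move_arm(
  commands=[
    {"x": 0,"y": 0.04,"z": 0,"wx": 0,"wy": 0,"wz": 0},
    {"x": 0,"y": 0.08,"z": 0,"wx": 0,"wy": 0,"wz": 0},
    {"x": 0,"y": 0.08,"z": 0,"wx": 0,"wy": 0,"wz": 0},
  ],
)

```text
clock: 28.4
tool_pos: [0.4897, 0.3891, 0.108]
tool_rot: [-3.142, -0.0, 2.252]
wrist_force: [-1.0, -1.1, 1.0]
gripper_width: 0.002
grasp_force: 1.3
```

Call:
move_arm(
  commands=[
    {"x": 0,"y": 0.05,"z": 0,"wx": 0,"wy": 0,"wz": 0},
    {"x": 0,"y": 0.1,"z": 0,"wx": 0,"wy": 0,"wz": 0},
    {"x": 0,"y": 0.1,"z": 0,"wx": 0,"wy": 0,"wz": 0},
  ],
)

```text
clock: 28.7
tool_pos: [0.4905, 0.3897, 0.1078]
tool_rot: [-3.136, -0.0, 2.252]
wrist_force: [-19.0, -16.4, 9.7]
gripper_width: 0.001
grasp_force: 12.4
```

Call:
move_arm(
  commands=[
    {"x": 0,"y": 0.05,"z": 0,"wx": 0,"wy": 0,"wz": 0},
    {"x": 0,"y": 0.05,"z": 0,"wx": 0,"wy": 0,"wz": 0},
  ],
)

```text
clock: 28.9
tool_pos: [0.4907, 0.3899, 0.1077]
tool_rot: [-3.132, -0.001, 2.252]
wrist_force: [-29.1, -23.2, 15.0]
gripper_width: -0.001
grasp_force: 18.5
```

It's hard against the stop. I'll back off, lift and clear the view to verify.

Call:
move_arm(
  commands=[
    {"x": 0,"y": -0.5,"z": 0,"wx": 0,"wy": 0,"wz": 0},
    {"x": 0,"y": -1.5,"z": 0,"wx": 0,"wy": 0,"wz": 0},
    {"x": 0,"y": -2,"z": 0,"wx": 0,"wy": 0,"wz": 0},
    {"x": 0,"y": -2,"z": -1.5,"wx": 0,"wy": 0,"wz": 0},
    {"x": 0,"y": -2.5,"z": -3,"wx": 0,"wy": 0,"wz": 0},
    {"x": 1,"y": -3.5,"z": -4.5,"wx": 0,"wy": 0,"wz": 0},
    {"x": 2.5,"y": -4.5,"z": -5,"wx": 0,"wy": 0,"wz": 0},
    {"x": 4,"y": -5,"z": -5,"wx": 0,"wy": 0,"wz": 0},
    {"x": 5.5,"y": -5.5,"z": -5,"wx": 0,"wy": 0,"wz": 0},
    {"x": 7,"y": -5.5,"z": -5,"wx": 0,"wy": 0,"wz": 0},
    {"x": 8,"y": -5.5,"z": -5,"wx": 0,"wy": 0,"wz": 0},
    {"x": 8,"y": -5.5,"z": -5,"wx": 0,"wy": 0,"wz": 0},
    {"x": 8,"y": -5.5,"z": -5,"wx": 0,"wy": 0,"wz": 0},
    {"x": 8,"y": -5.5,"z": -5,"wx": 0,"wy": 0,"wz": 0},
  ],
)

```text
clock: 30.3
tool_pos: [0.2147, 0.4741, 0.2581]
tool_rot: [3.141, -0.0, 2.251]
wrist_force: [-0.1, 0.5, -0.9]
gripper_width: 0.0
grasp_force: 0.0
```

```bash
python3 - <<'E'
from look import *
s=st(); f=grab("top","pics/t9.png"); g=grab("scene","pics/s9.png")
X=np.array([np.cos(np.deg2rad(36)),np.sin(np.deg2rad(36))]);Y=np.array([-X[1],X[0]]);O=np.array([.5975,.3805])
try:
    p,r,c=oil(f); print("oil rack",(p-O)@X,(p-O)@Y,r,c)
except Exception as e: print(e)
for n,F in(("top",f),("scene",g)):
    pk=proj(F,[*(O-.064*X+.072*Y),.115])[0]; x,y=pk.round().astype(int); w=22 if n=="scene" else 12
    gr=F["img"][y-w:y+w+1,x-w:x+w+1].max(2); m=(gr<60).astype(np.uint8)
    k,l,sv,cc=cv2.connectedComponentsWithStats(m)
    print(n,"pred",pk,[(cc[i]+[x-w,y-w],sv[i]) for i in range(1,k) if sv[i,4]>8], )
    for i in range(1,k):
        if sv[i,4]>8:
            q=onz(F,*(cc[i]+[x-w,y-w]),.138 if n=="top" else .115)[:2]; print("  rack",((q-O)@X).round(4),((q-O)@Y).round(4))
pr=cv2.inRange(cv2.cvtColor(f["img"],cv2.COLOR_RGB2HSV),(0,120,80),(8,255,255)); pr[:,:250]=0;pr[:,280:]=0;pr[:220]=0;pr[250:]=0
ys,xs=np.nonzero(pr);print("glue cap",xs.mean(),ys.mean(), onz(f,xs.mean(),ys.mean(),.109))
E
```

```text
{'clock': 30.3, 'joint_positions': [1.075, 0.213, 1.567, -0.0, 1.361, 0.395], 'tool_pos': [0.215, 0.474, 0.258], 'tool_rot': [3.141, -0.0, 2.251], 'wrist_force': [-0.102, 0.498, -0.857], 'gripper_width': 0.0}
oil rack -0.027052991997887528 0.036534958439840004 10.453454971313477 (242.14999389648438, 246.5)
top pred [238.23837509 266.10622138] [(array([236.56, 264.36]), array([ 5,  1, 10, 14, 50], dtype=int32))]
  rack -0.0615 0.0708
scene pred [271.49835284 177.17205092] [(array([271.02325581, 176.93023256]), array([19, 14,  7, 17, 86], dtype=int32)), (array([290.5, 173. ]), array([39, 14,  6,  8, 36], dtype=int32))]
  rack -0.0638 0.0734
  rack -0.0311 0.0425
glue cap 261.94444444444446 231.94444444444446 [0.58987226 0.3431549  0.109     ]
```

The peg measures (-0.064, 0.073) m in the rack frame, which is shut. The oil bottle is home and the glue bottle hasn't moved.

```bash
python3 -c "
from cell import env
print(env.finish_job())"
```

```text
the job is handed in; nothing more can be done
None
```

The job is handed in at about 30 s: the oil bottle stands home against the back wall, the bar is shut against its stop across both bottles, and the glue bottle is unmoved. One thing to note is that joint 6 read -2.554 once against its -2.55 limit, so I changed the wrist pose to back away from it.

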